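# Pack the spare filling nozzles and lock the transit case

## Robot

A 6-joint arm with a two-finger parallel gripper is mounted at the origin on the work surface. World frame = base frame: x ahead of the robot, y to its left, z up, the work surface at z = 0. Lengths are in m, angles in degrees, forces in N, time in s.
With the tool pointing down it reaches from about 0.375 to 0.9 m from the base axis. Payload 3.1 kg.
Tool frame: the origin (TCP) lies on the centre line of the jaws, within the pads' length; the fingertips stand 25 mm ahead of it and the grasp point (between the pads) lies 6 mm ahead of it; y points along the fingers, x is the direction in which the jaws open and shut, and the axes are right-handed (so a half turn about y gives the same grasp; the last joint's range is limited). The gripper opens to 87 mm and grips with 3 to 60 N. Pads are 19 mm wide; open, the fingers measure 117 mm over their backs; the gripper's body (75 mm by 190 mm) begins 51 mm behind the grasp point.
Start: joints at [-75.201, 30.224, 82.088, -0, 67.689, -10.227], TCP at [0.264, -0.566, 0.248] pointing down, gripper open.
Joint ranges: [-176.69, 176.69], [-43.24, 126.21], [12.49, 139.97], [-82, 262], [0, 151.66], [-163.58, 163.58]. Speed limits (degrees/s): [159.86, 159.86, 180, 180, 180, 180].

## Interface

Orientations are given as a 3x3 rotation matrix whose columns are the frame's x, y, z axes.
In Python, from rig import * gives the robot as it stands.
- The arm moves only by the tool play_rows, never from a script. Its argument "commands" is a list of rows, each a list of 2 entries, a list of its own where there are three numbers: the shift along the world's x, y, z in m, then the turn, a rotation vector about the world's x, y, z in rad. A call has 1 to 10 rows; each row is the pose to reach, as a shift and turn from the pose commanded when the call began; what a row does not reach only later rows make up. A row lasts 1/8 s, in which the tool goes at most 62.5 mm and 10.7 degrees, less where a joint would pass 70% of its speed; a pose out of reach is approached as far as the arm can. A call with a gripper value outside its range is refused whole. "gripper" is the finger opening in m, from 0 to 0.087, set as the call begins (left out, the last holds). The fingers move at their own pace and stop on an object; the grip force is fixed at half the most. Time passes only in rows, so rows that repeat a pose let the fingers close. It gives the time, the measured TCP pose, the force and the opening at its end, in the units of the state.
- read_state(): the state, without advancing time (a new reading comes with each control period).
- capture(name): name is "side" or "top"; returns a dict with "frame" (480x640x3 uint8, red, green, blue), "depth" (480x640 float32, m along the optical axis (not along the pixel's ray), 0 where there is no reading), "mtx" (3x3 intrinsics, pixels), "cam_to_world" (4x4, takes a point from camera to world coordinates). Camera axes: x right, y down, z forward; pixel columns grow to the right and rows downward; lengths in m; the calibration is good to about 2 mm. A picture is of the moment at which its call begins.
- hand_in(): hands the job in, once; it reports no verdict.
The state is a dict: "time_s": time; "joint_positions": joint angles; "qvel": joint speeds; "tau": joint torques, N m; "position": TCP position; "tcp_rot": TCP orientation; "force": force on the tool from outside, world axes, zero at the start; "moment": the same for the moment, N m; "opening": opening from 0.0 (shut) to 1.0 (fully open).
Only numpy, scipy, OpenCV 4.12 (cv2) and the standard library are available. Lean on these libraries where they do the work, as an engineer would, in place of code of your own. Each camera call takes 0.05 s, during which the arm holds its last target. There are 200 camera calls.

## Task

Stand every filling nozzle flange-down in a pocket of the open case, one to a pocket, then shut the lid, swing the hasp right over onto its staple and push the locking pin through the staple's loop until its end stands out on the other side and its head is close to the hasp. Also turn the black lock collar on the lid clockwise until its line points to the locked mark. Leave the pot, the wick bar and the spanner where they are.

Things in the scene. Friction and masses are not known exactly. Their poses are not given: they have to be found in the camera images.
- nozzle0: A steel filling nozzle (three to five are there; an absent one reads None), standing on its flange. Flange 40 mm across, 5 mm thick; above it a round body 25 mm across up to 37 mm (29 mm over a brass hex just above the flange), then a 16 mm brass tip up to 47 mm. About 130 g. Origin at the centre of the flange's underside, z along the nozzle towards its tip. Grip it by the body above the flange.
- nozzle1: A steel filling nozzle (three to five are there; an absent one reads None), standing on its flange. Flange 40 mm across, 5 mm thick; above it a round body 25 mm across up to 37 mm (29 mm over a brass hex just above the flange), then a 16 mm brass tip up to 47 mm. About 130 g. Origin at the centre of the flange's underside, z along the nozzle towards its tip. Grip it by the body above the flange.
- nozzle2: A steel filling nozzle (three to five are there; an absent one reads None), standing on its flange. Flange 40 mm across, 5 mm thick; above it a round body 25 mm across up to 37 mm (29 mm over a brass hex just above the flange), then a 16 mm brass tip up to 47 mm. About 130 g. Origin at the centre of the flange's underside, z along the nozzle towards its tip. Grip it by the body above the flange.
- nozzle3: A steel filling nozzle (three to five are there; an absent one reads None), standing on its flange. Flange 40 mm across, 5 mm thick; above it a round body 25 mm across up to 37 mm (29 mm over a brass hex just above the flange), then a 16 mm brass tip up to 47 mm. About 130 g. Origin at the centre of the flange's underside, z along the nozzle towards its tip. Grip it by the body above the flange.
- nozzle4: A steel filling nozzle (three to five are there; an absent one reads None), standing on its flange. Flange 40 mm across, 5 mm thick; above it a round body 25 mm across up to 37 mm (29 mm over a brass hex just above the flange), then a 16 mm brass tip up to 47 mm. About 130 g. Origin at the centre of the flange's underside, z along the nozzle towards its tip. Grip it by the body above the flange.
- pocket0 (a point): Centre of the floor of square pocket 0 in the case's rubber insert (nearer the step, -y side of the case). Each pocket is 48 mm square and 10 mm deep, its floor 8 mm above the bench. Case axes: x from front step to lid hinge, y along the hinge, z up. Case walls (62 mm high) are 44 mm or more from a pocket's centre, the next pocket 54 mm along x, 62 mm along y.
- pocket1 (a point): Centre of the floor of square pocket 1 in the case's rubber insert (nearer the step, middle of the case). Each pocket is 48 mm square and 10 mm deep, its floor 8 mm above the bench. Case axes: x from front step to lid hinge, y along the hinge, z up. Case walls (62 mm high) are 44 mm or more from a pocket's centre, the next pocket 54 mm along x, 62 mm along y.
- pocket2 (a point): Centre of the floor of square pocket 2 in the case's rubber insert (nearer the step, +y side of the case). Each pocket is 48 mm square and 10 mm deep, its floor 8 mm above the bench. Case axes: x from front step to lid hinge, y along the hinge, z up. Case walls (62 mm high) are 44 mm or more from a pocket's centre, the next pocket 54 mm along x, 62 mm along y.
- pocket3 (a point): Centre of the floor of square pocket 3 in the case's rubber insert (nearer the lid hinge, -y side of the case). Each pocket is 48 mm square and 10 mm deep, its floor 8 mm above the bench. Case axes: x from front step to lid hinge, y along the hinge, z up. Case walls (62 mm high) are 44 mm or more from a pocket's centre, the next pocket 54 mm along x, 62 mm along y.
- pocket4 (a point): Centre of the floor of square pocket 4 in the case's rubber insert (nearer the lid hinge, middle of the case). Each pocket is 48 mm square and 10 mm deep, its floor 8 mm above the bench. Case axes: x from front step to lid hinge, y along the hinge, z up. Case walls (62 mm high) are 44 mm or more from a pocket's centre, the next pocket 54 mm along x, 62 mm along y.
- pocket5 (a point): Centre of the floor of square pocket 5 in the case's rubber insert (nearer the lid hinge, +y side of the case). Each pocket is 48 mm square and 10 mm deep, its floor 8 mm above the bench. Case axes: x from front step to lid hinge, y along the hinge, z up. Case walls (62 mm high) are 44 mm or more from a pocket's centre, the next pocket 54 mm along x, 62 mm along y.
- lid (a joint): Angle of the case's lid (rad): 0 shut, about 1.57 upright, up to 1.95 leaning back. Stiff hinge (0.6 N m of friction, lid 0.45 kg): it stays at any angle where it is left and must be pushed all the way shut.
- lid_hinge (a point): Middle of the lid's hinge line, on the far top rim of the case, 62 mm above the bench; its axes are the lid's (those of the case when shut): y along the hinge line, -x from the hinge to the lid's free edge. The lid is a plate 152 mm deep by 230 mm wide by 8 mm thick, its underside on the hinge line's level when shut. Its -y half is free of fittings outside.
- hasp (a joint): Angle of the hasp relative to the lid (rad): 0 folded forward flat over the staple, 1.57 square to the lid, 2.7 folded back over the lid's outside. Light friction (0.035 N m): it stays where it is left.
- hasp_hinge (a point): Middle of the hasp's hinge line on the lid's front edge, 2 mm in from the edge and level with the lid's outer face (70 mm above the bench when the lid is shut). The hasp is a flat steel strap 30 mm wide and 4 mm thick, reaching 68 mm from this line, with a slot (16 mm wide, from 24 to 60 mm) for the staple; its first 24 mm are solid.
- staple_loop (a point): Where the pin's axis rests in the staple: 10 mm above the case's front step (top of the step 70 mm above the bench). The staple is a steel loop fixed upright on the step, 26 mm wide along x, 6 mm thick along y, 25 mm high; its opening, 16 mm wide and 20 mm high from the step, faces along y. The folded hasp fills the lowest 4 mm. The hasp hinge is 46 mm behind. Case axes.
- collar (a joint): Angle of the lock collar (rad): grows clockwise seen from outside (from above with the lid shut), from 0 (open) to its stop at 1.35, where the white line on its wing points to the white locked mark on the lid.
- collar_top (a point): Middle of the top of the lock collar's wing, on the collar's axis, 34 mm out from the lid's outer face, in the middle of the lid's depth and 64 mm to the +y side. A black disc 50 mm across, 10 mm thick, with an upright wing 54 mm long, 12 mm thick, 24 mm high to grip. Axes turn with it: wing along x, white line at the -x end; z out of the lid. Friction 0.06 N m.
- pin: The locking pin, lying on the bench: a square steel head 24 mm long and 20 by 20 mm across, with a round shank 8 mm thick and 44 mm long (the last 4 mm tapered) out of the middle of one end. 70 to 120 g. Origin at the centre of the head, which is on the pin's axis; x along the shank towards its tip. Lying flat, its axis is 10 mm above what the head lies on. Any of its four sides may be up.
- pin_tip (a point): Tip of the shank, 56 mm from the head's centre.
- pin_mid (a point): Middle of the shank, 34 mm from the head's centre; it lies about 7 mm beyond the middle of the loop when the head is against the hasp.
- pot: Bystander: white ceramic candle pot, 84 mm across, 85 mm high. Origin under its centre.
- wick_bar: Bystander: black three-armed wick bar lying flat, 100 mm across, 4 mm thick. Origin under its centre.
- spanner: Bystander: steel spanner lying on the bench, about 180 mm long.
Not all that is in view belongs to the job. Leave any orange look-alike of the nozzle4 alone.

How it is judged:
By the outcome, as a careful person would: the job done as asked, in the order asked, and still so for the second after the job is handed in, with the robot touching nothing.
Of nozzle0, nozzle1, nozzle2, nozzle3, nozzle4 only 3 to 5 are there at a start; the rules pass over those that are not, and their reading is None.
At some moment in a run one of nozzle0, nozzle1, nozzle2, nozzle3, nozzle4, pin may be knocked a few centimetres aside while the robot is not near it.
It also fails if it takes over 210 s, if anything falls off the work surface, if the arm or the gripper's body presses on something with over 40 N, if the wrist force passes 120 N, or if a joint passes its speed limit or range.

## Working session

There is one attempt and no reset: what is moved stays moved. The work goes in short steps, Python scripts to look and compute and a tool call to move; the robot and the scene stay as the last step left them, time stands still between calls to the robot, and variables do not carry over. Pictures are saved under pics/ and viewed, about 12 in all and at most 16, crops included, and the job is handed in when it is done.

Besides the shell and the picture viewer there is one more tool, called after "Emit:" in YAML: its name, and indented under it one key for each argument. play_rows: Moves the arm, as the interface text tells. Its arguments: {"type":"object","properties":{"commands":{"type":"array"},"gripper":{"type":"number"}},"required":["commands"]}

```bash
ls; mkdir -p pics
cat > h.py <<'E'
from rig import *
import numpy as np, cv2
def cap(n,f=None):
    c=capture(n)
    if f: cv2.imwrite('pics/'+f,c['frame'][:,:,::-1])
    np.savez('last_%s.npz'%n,**c)
    return c
def cloud(c):
    d=c['depth'];v,u=np.mgrid[:480,:640];K=c['mtx']
    p=np.stack([(u-K[0,2])/K[0,0]*d,(v-K[1,2])/K[1,1]*d,d,np.ones_like(d)],-1)
    return (p@c['cam_to_world'].T)[...,:3]
def ray(c,u,v,z):
    K=c['mtx'];T=c['cam_to_world']
    r=T[:3,:3]@np.array([(u-K[0,2])/K[0,0],(v-K[1,2])/K[1,1],1]);o=T[:3,3]
    return o+r*(z-o[2])/r[2]
def proj(c,p):
    T=np.linalg.inv(c['cam_to_world']);q=T[:3,:3]@np.asarray(p)+T[:3,3];q=c['mtx']@q
    return q[:2]/q[2]
E
python3 - <<'E'
from h import *
for n in('top','side'):
    c=cap(n,n+'0.png');print(n,c['cam_to_world'].round(3).tolist(),c['mtx'].round(1).tolist())
print(read_state())
E
```

```text
pics
top [[-0.021, -0.989, 0.147, 0.359], [-1.0, 0.02, -0.007, -0.002], [0.004, -0.147, -0.989, 1.072], [0.0, 0.0, 0.0, 1.0]] [[528.5, 0.0, 319.0], [0.0, 528.5, 248.9], [0.0, 0.0, 1.0]]
side [[-0.84, -0.398, 0.37, 0.115], [-0.543, 0.627, -0.558, 0.547], [-0.01, -0.67, -0.743, 0.849], [0.0, 0.0, 0.0, 1.0]] [[456.2, 0.0, 323.6], [0.0, 456.2, 231.9], [0.0, 0.0, 1.0]]
{'time_s': 0.1, 'joint_positions': array([-7.52014513e+01,  3.02747526e+01,  8.21503408e+01, -1.90080939e-04,
        6.76890160e+01, -1.02282025e+01]), 'qvel': array([-0.10362413, -0.17263253, -0.24259429, -0.03049221, -0.02438848,
       -0.06094743]), 'tau': array([-9.42130350e-05, -4.40984952e+01, -1.77150410e+01,  6.35495991e-02,
        5.34155464e-02, -5.33021444e-05]), 'position': array([ 0.26425651, -0.56570052,  0.24665031]), 'tcp_rot': array([[ 4.23042010e-01, -5.11660284e-04,  9.06109925e-01],
       [-9.06107948e-01,  1.92473895e-03,  4.23042174e-01],
       [-1.96047894e-03, -9.99998017e-01,  3.50625984e-04]]), 'force': array([-0.32768967, -0.40063661, -0.18039816]), 'moment': array([ 0.00179351, -0.03460351, -0.01868982]), 'opening': 1.0003117932752612}
```

View pics/top0.png

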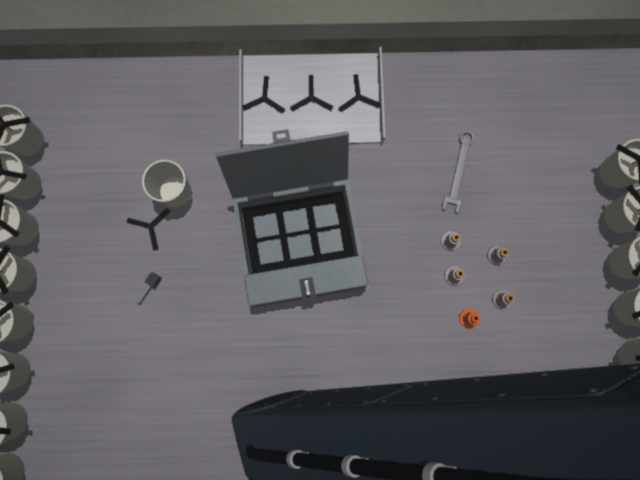

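View pics/side0.png

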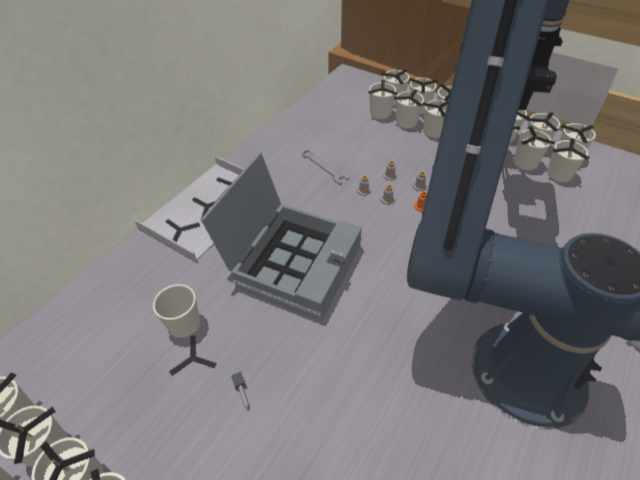

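Top view: four grey nozzles at (452,240), (497,255), (455,275) and (502,299), the orange decoy at (469,318), the pin at (150,287), and the case with its six pockets around (300,232). The side view agrees. The hasp is folded back behind the lid, and the staple is at (308,288).

```bash
cat > m.py <<'E'
from h import *
def nozzles(c,zs=(0.038,0.056)):
    P=cloud(c);f=c['frame'].astype(int);hsv=cv2.cvtColor(c['frame'],cv2.COLOR_RGB2HSV)
    out=[]
    m=((P[...,2]>zs[0])&(P[...,2]<zs[1])&(P[...,0]>0.2)&(P[...,0]<.75)&(abs(P[...,1])<.5)).astype(np.uint8)
    n,l,s,ce=cv2.connectedComponentsWithStats(m)
    for i in range(1,n):
        if 5<s[i,4]<250:
            q=P[l==i]; out.append((s[i,4],ce[i].round(1).tolist(),np.median(q,0).round(4).tolist(),c['frame'][l==i].mean(0).round().tolist()))
    return out
if __name__=='__main__':
    for n in('top','side'):
        c=dict(np.load('last_%s.npz'%n));print(n)
        for o in nozzles(c):print(o)
        P=cloud(c)
        m=((abs(P[...,2]-.070)<.006)&(P[...,0]>.3)&(P[...,0]<.6)&(abs(P[...,1])<.2)).astype(np.uint8)
        k,l,s,ce=cv2.connectedComponentsWithStats(m);i=1+s[1:,4].argmax();q=P[l==i]
        r=cv2.minAreaRect(q[:,:2].astype(np.float32));print('step',r,np.median(q[:,2]),cv2.boxPoints(r).round(3).tolist())
    c=dict(np.load('last_top.npz'));P=cloud(c)
    for (x0,y0,x1,y1) in [(245,198,352,268)]:
        g=c['frame'].mean(2); m=np.zeros((480,640),np.uint8); m[y0:y1,x0:x1]=(g[y0:y1,x0:x1]>85)
        k,l,s,ce=cv2.connectedComponentsWithStats(m)
        for i in range(1,k):
            if s[i,4]>150: print('pk',s[i],ce[i].round(1),ray(c,*ce[i],.008).round(4),np.median(P[l==i],0).round(4))
    m=np.zeros((480,640),bool); m[265:310,130:170]=1
    for n,b in(('top',(265,310,130,168)),('side',(365,412,222,258))):
        c=dict(np.load('last_%s.npz'%n));P=cloud(c);m=np.zeros((480,640),bool);m[b[0]:b[1],b[2]:b[3]]=1
        hd=m&(P[...,2]>.014)&(P[...,2]<.03);sh=m&(P[...,2]>.007)&(P[...,2]<.03)
        q=P[hd];print('head',n,hd.sum(),q.mean(0).round(4),cv2.minAreaRect(q[:,:2].astype(np.float32)))
        q=P[sh];print('pin',sh.sum(),cv2.minAreaRect(q[:,:2].astype(np.float32)),cv2.fitLine(q[:,:2].astype(np.float32),2,0,.01,.01).ravel())
E
python3 m.py
python3 - <<'E'
from h import *
a=cv2.imread('pics/top0.png')[125:310,205:380];b=cv2.imread('pics/side0.png')[150:320,200:370]
a=cv2.resize(a,None,fx=3,fy=3);b=cv2.resize(b,(390,555))
cv2.imwrite('pics/crop0.png',cv2.resize(np.hstack([a[:,:,],b[:555]]),(800,490)))
E
```

```text
top
(np.int32(183), [160.8, 176.6], [0.6701, 0.3107, 0.047], [87.0, 86.0, 81.0])
(np.int32(72), [179.7, 196.9], [0.6179, 0.2627, 0.0476], [79.0, 78.0, 74.0])
(np.int32(10), [347.5, 201.5], [0.6057, -0.0676, 0.0482], [76.0, 80.0, 83.0])
(np.int32(12), [350.3, 216.6], [0.5766, -0.0722, 0.0475], [76.0, 81.0, 84.0])
(np.int32(7), [241.9, 226.0], [0.5609, 0.1422, 0.0511], [53.0, 55.0, 58.0])
(np.int32(85), [455.6, 237.3], [0.5293, -0.2782, 0.0465], [130.0, 109.0, 87.0])
(np.int32(21), [355.6, 244.5], [0.5186, -0.0812, 0.0483], [79.0, 84.0, 86.0])
(np.int32(38), [246.1, 252.4], [0.5071, 0.1336, 0.0464], [52.0, 55.0, 57.0])
(np.int32(87), [503.3, 251.9], [0.4982, -0.3704, 0.0465], [122.0, 101.0, 80.0])
(np.int32(89), [459.1, 273.1], [0.4584, -0.2824, 0.0465], [128.0, 107.0, 86.0])
(np.int32(95), [508.7, 297.7], [0.4081, -0.375, 0.0461], [116.0, 97.0, 78.0])
(np.int32(95), [474.4, 317.2], [0.3729, -0.3062, 0.046], [151.0, 80.0, 48.0])
step ((0.4487943649291992, 0.016690075397491455), (0.07016897201538086, 0.2312963604927063), 6.3744049072265625) 0.07085851870835835 [[0.4009999930858612, 0.12
[... 1546 characters left out ...]
 257  60  11 338] [330.7 263.9] [ 0.4863 -0.0323  0.008 ] [ 0.478  -0.0351  0.0708]
head top 170 [0.4558 0.3279 0.0197] ((0.4448034167289734, 0.33665311336517334), (0.02106250636279583, 0.06664327532052994), 56.02763366699219)
pin 239 ((0.4439116418361664, 0.3358346223831177), (0.021466726437211037, 0.06779242306947708), 58.599002838134766) [ 0.8224511 -0.5688358  0.451209   0.330466 ]
head side 176 [0.4565 0.33   0.019 ] ((0.4459872841835022, 0.3366185426712036), (0.019642531871795654, 0.06533738970756531), 57.264686584472656)
pin 252 ((0.4445635676383972, 0.33775046467781067), (0.019723838195204735, 0.06903375685214996), 56.804962158203125) [ 0.83876973 -0.54448634  0.45069176  0.33392057]
```

View pics/crop0.png

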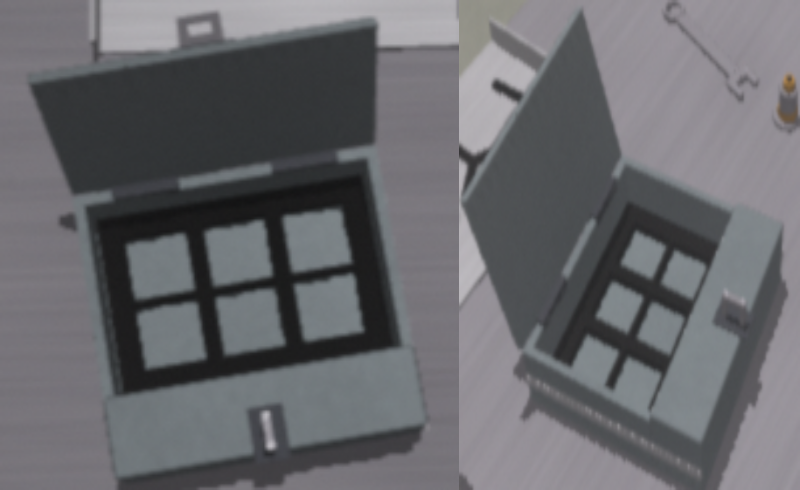

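The nozzles, case and pin all agree between the views, and the case yaw is about 8.6°. There are four nozzles. I'll pick the nearest first, with the jaws along the case's y axis.

Emit:
play_rows:
  commands:
    - [[0.07, 0.1, -0.03], [0, 0, -0.143]]
    - [[0.144, 0.192, -0.128], [0, 0, -0.286]]
    - [[0.144, 0.192, -0.128], [0, 0, -0.286]]
    - [[0.144, 0.192, -0.128], [0, 0, -0.286]]
    - [[0.144, 0.192, -0.128], [0, 0, -0.286]]
    - [[0.144, 0.192, -0.128], [0, 0, -0.286]]
    - [[0.144, 0.192, -0.128], [0, 0, -0.286]]
  gripper: 0.05

```text
time_s: 0.98
position: [0.4086, -0.3766, 0.1205]
tcp_rot: [[0.149, 0.002, 0.989], [-0.989, -0.003, 0.149], [0.003, -1.0, 0.001]]
force: [0.0, 0.1, 0.4]
opening: 0.576
```

Run:
```python
from m import *
c=cap('top','top1.png')
for o in nozzles(c):
    if o[2][1]<-.2: print(o)
c=cap('side','side1.png')
for o in nozzles(c):
    if o[2][1]<-.2: print(o)
s=read_state();print(s['position'],s['tcp_rot'].round(3),s['opening'],s['force'],s['joint_positions'].round(1))
```

```text
(np.int32(78), [455.7, 236.8], [0.5299, -0.2782, 0.047], [153.0, 128.0, 100.0])
(np.int32(27), [391.0, 163.3], [0.4963, -0.3676, 0.0457], [134.0, 108.0, 77.0])
(np.int32(30), [364.0, 178.0], [0.5302, -0.2761, 0.0449], [137.0, 112.0, 82.0])
(np.int32(38), [388.7, 187.4], [0.4571, -0.278, 0.0446], [134.0, 110.0, 82.0])
[ 0.40825671 -0.37669639  0.12072583] [[ 0.148  0.002  0.989]
 [-0.989 -0.003  0.148]
 [ 0.003 -1.     0.001]] 0.5736109728435769 [0.72465135 0.02989165 0.09117422] [-54.2  35.2  98.5  -0.   46.1  27.3]
```

Emit:
play_rows:
  commands:
    - [[0, 0.003, -0.04], [0, 0, 0]]
    - [[0, 0.003, -0.084], [0, 0, 0]]
    - [[0, 0.003, -0.084], [0, 0, 0]]
    - [[0, 0.003, -0.084], [0, 0, 0]]

```text
time_s: 1.58
position: [0.4087, -0.3728, 0.0369]
tcp_rot: [[0.149, 0.001, 0.989], [-0.989, -0.002, 0.149], [0.002, -1.0, 0.001]]
force: [-0.0, -0.1, 0.5]
opening: 0.575
```

Emit:
play_rows:
  commands:
    - [[0, 0, 0], [0, 0, 0]]
    - [[0, 0, 0], [0, 0, 0]]
    - [[0, 0, 0], [0, 0, 0]]
    - [[0, 0, 0], [0, 0, 0]]
  gripper: 0.0

```text
time_s: 2.08
position: [0.4092, -0.3725, 0.0366]
tcp_rot: [[0.15, 0.002, 0.989], [-0.989, -0.003, 0.15], [0.003, -1.0, 0.001]]
force: [-0.2, -2.2, 5.3]
opening: 0.278
```

Emit:
play_rows:
  commands:
    - [[0, 0, 0.05], [0, 0, 0]]
    - [[0.01, 0.03, 0.1], [0, 0, 0]]
    - [[0.03, 0.08, 0.115], [0, 0, 0]]
    - [[0.05, 0.135, 0.115], [0, 0, 0]]
    - [[0.07, 0.19, 0.115], [0, 0, 0]]
    - [[0.09, 0.245, 0.115], [0, 0, 0]]
    - [[0.11, 0.3, 0.115], [0, 0, 0]]
    - [[0.124, 0.34, 0.115], [0, 0, 0]]
    - [[0.124, 0.34, 0.115], [0, 0, 0]]
    - [[0.124, 0.34, 0.115], [0, 0, 0]]

```text
time_s: 3.32
position: [0.5316, -0.0311, 0.1501]
tcp_rot: [[0.151, -0.002, 0.989], [-0.989, 0.0, 0.151], [-0.0, -1.0, -0.002]]
force: [0.4, -0.5, -0.9]
opening: 0.279
```

Run:
```python
from m import *
c=cap('top','top2.png')
for o in nozzles(c):
    if o[2][1]<-.2: print(o)
c=cap('side','side2.png')
for o in nozzles(c):
    if o[2][1]<-.2: print(o)
s=read_state();print(s['position'],s['tcp_rot'].round(3),s['opening'],s['force'],s['joint_positions'].round(1))
cv2.imwrite('pics/v2.png',cv2.resize(cv2.hconcat([cv2.imread('pics/top2.png')[100:400,150:550],cv2.imread('pics/side2.png')[60:360,150:550]]),(800,300)))
```

```text
(np.int32(90), [455.5, 237.3], [0.5294, -0.2787, 0.0456], [155.0, 132.0, 107.0])
(np.int32(79), [504.1, 251.8], [0.498, -0.3719, 0.0466], [146.0, 121.0, 93.0])
(np.int32(81), [459.4, 272.8], [0.4589, -0.2816, 0.0466], [153.0, 128.0, 101.0])
(np.int32(94), [474.6, 317.8], [0.3712, -0.3064, 0.0452], [177.0, 96.0, 58.0])
(np.int32(30), [364.3, 178.0], [0.5276, -0.2773, 0.0452], [160.0, 130.0, 93.0])
[ 0.53180189 -0.03219444  0.15027702] [[ 0.149 -0.001  0.989]
 [-0.989  0.     0.149]
 [-0.    -1.    -0.001]] 0.2817310360686188 [-0.54464668 -0.21628988 -0.53745879] [-15.5  31.3 100.5  -0.   48.3  66. ]
```

View pics/v2.png

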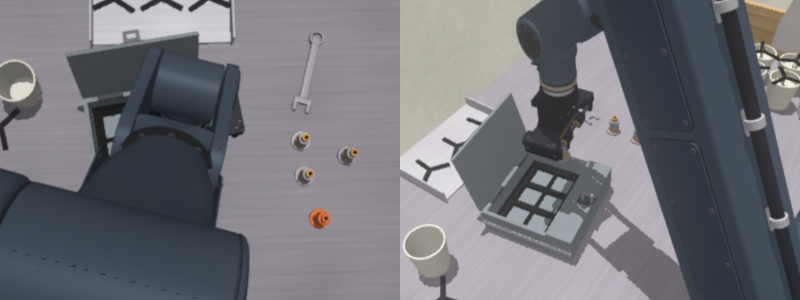

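Emit:
play_rows:
  commands:
    - [[0.0015, 0, -0.05], [0, 0, 0]]
    - [[0.0015, 0, -0.09], [0, 0, 0]]
    - [[0.0015, 0, -0.105], [0, 0, 0]]
    - [[0.0015, 0, -0.105], [0, 0, 0]]
    - [[0.0015, 0, -0.105], [0, 0, 0]]

```text
time_s: 4.05
position: [0.5346, -0.032, 0.0463]
tcp_rot: [[0.149, 0.002, 0.989], [-0.989, -0.0, 0.149], [0.001, -1.0, 0.002]]
force: [-0.4, 0.3, -0.4]
opening: 0.282
```

Emit:
play_rows:
  commands:
    - [[0, 0, 0], [0, 0, 0]]
    - [[0, 0, 0], [0, 0, 0]]
    - [[0, 0, 0.03], [0, 0, 0]]
    - [[0, 0, 0.08], [0, 0, 0]]
    - [[0, 0, 0.11], [0, 0, 0]]
    - [[0, 0, 0.11], [0, 0, 0]]
  gripper: 0.042

```text
time_s: 4.8
position: [0.5357, -0.0316, 0.1584]
tcp_rot: [[0.15, 0.007, 0.989], [-0.989, -0.002, 0.151], [0.003, -1.0, 0.006]]
force: [-0.3, -0.2, -0.2]
opening: 0.479
```

Emit:
play_rows:
  commands:
    - [[-0.006, -0.06, 0], [0, 0, 0]]
    - [[-0.012, -0.12, 0], [0, 0, 0]]
    - [[-0.018, -0.18, 0], [0, 0, 0]]
    - [[-0.024, -0.24, 0], [0, 0, 0]]
    - [[-0.03, -0.3, -0.02], [0, 0, 0]]
    - [[-0.036, -0.339, -0.04], [0, 0, 0]]
    - [[-0.036, -0.339, -0.05], [0, 0, 0]]
    - [[-0.036, -0.339, -0.05], [0, 0, 0]]
    - [[-0.036, -0.339, -0.05], [0, 0, 0]]
  gripper: 0.05

```text
time_s: 5.92
position: [0.4981, -0.3687, 0.1055]
tcp_rot: [[0.152, -0.001, 0.988], [-0.988, 0.001, 0.152], [-0.001, -1.0, -0.0]]
force: [0.1, -1.4, 0.5]
opening: 0.574
```

```bash
cat > n.py <<'E'
from m import *
import sys
for n in ('top','side'):
    c=cap(n,n+sys.argv[1]+'.png')
    for o in nozzles(c):
        if o[2][1]<-.2 or (.48<o[2][0]<.64 and abs(o[2][1])<.12): print(n,o)
c=cap('side');
for o in nozzles(c,(.046,.06)):
    if  (.48<o[2][0]<.64 and abs(o[2][1])<.12): print('case',o)
s=read_state();print(s['position'].round(4),s['opening'],s['force'].round(1),s['joint_positions'].round(1))
E
python3 n.py 3
```

```text
top (np.int32(27), [353.1, 231.6], [0.5444, -0.0769, 0.0462], [96.0, 101.0, 104.0])
top (np.int32(106), [330.6, 238.2], [0.5314, -0.0328, 0.0468], [173.0, 158.0, 145.0])
top (np.int32(9), [356.6, 250.0], [0.5069, -0.0829, 0.0471], [98.0, 103.0, 107.0])
side (np.int32(30), [391.2, 163.6], [0.4961, -0.3688, 0.0447], [102.0, 84.0, 63.0])
side (np.int32(32), [364.6, 178.3], [0.5275, -0.276, 0.0456], [137.0, 112.0, 83.0])
side (np.int32(35), [388.7, 187.2], [0.4575, -0.278, 0.0445], [98.0, 81.0, 63.0])
side (np.int32(87), [311.1, 236.3], [0.5304, -0.0272, 0.0461], [122.0, 107.0, 91.0])
case (np.int32(46), [310.8, 234.1], [0.5324, -0.0289, 0.0531], [132.0, 104.0, 68.0])
[ 0.4986 -0.3693  0.1063] 0.5735162187555758 [-1.3  0.7  0.3] [-46.8  40.2  89.1   0.   50.6  34.4]
```

Nozzle D is in pocket 0 (tip at z = 0.053–0.055). Next I'll pick B.

Emit:
play_rows:
  commands:
    - [[-0.001, -0.001, -0.04], [0, 0, 0]]
    - [[-0.001, -0.001, -0.07], [0, 0, 0]]
    - [[-0.001, -0.001, -0.07], [0, 0, 0]]
    - [[-0.001, -0.001, -0.07], [0, 0, 0]]

```text
time_s: 6.58
position: [0.4978, -0.3716, 0.0368]
tcp_rot: [[0.151, 0.001, 0.989], [-0.989, -0.001, 0.151], [0.002, -1.0, 0.001]]
force: [0.2, -0.7, 0.2]
opening: 0.578
```

Emit:
play_rows:
  commands:
    - [[0, 0, 0], [0, 0, 0]]
    - [[0, 0, 0], [0, 0, 0]]
    - [[0, 0, 0], [0, 0, 0]]
    - [[0, 0, 0], [0, 0, 0]]
  gripper: 0.0

```text
time_s: 7.08
position: [0.4973, -0.3718, 0.0362]
tcp_rot: [[0.15, 0.001, 0.989], [-0.989, -0.001, 0.15], [0.001, -1.0, 0.001]]
force: [-0.8, 0.7, 2.5]
opening: 0.277
```

Emit:
play_rows:
  commands:
    - [[0, 0, 0.05], [0, 0, 0]]
    - [[0.004, 0.04, 0.1], [0, 0, 0]]
    - [[0.008, 0.1, 0.115], [0, 0, 0]]
    - [[0.012, 0.16, 0.115], [0, 0, 0]]
    - [[0.016, 0.22, 0.115], [0, 0, 0]]
    - [[0.02, 0.28, 0.115], [0, 0, 0]]
    - [[0.023, 0.34, 0.115], [0, 0, 0]]
    - [[0.027, 0.401, 0.115], [0, 0, 0]]
    - [[0.027, 0.401, 0.115], [0, 0, 0]]
    - [[0.027, 0.401, 0.115], [0, 0, 0]]

```text
time_s: 8.32
position: [0.5238, 0.0297, 0.1504]
tcp_rot: [[0.151, -0.0, 0.988], [-0.988, -0.0, 0.151], [0.0, -1.0, -0.0]]
force: [-0.5, -0.2, -0.9]
opening: 0.28
```

Emit:
play_rows:
  commands:
    - [[0, 0, 0], [0, 0, 0]]
    - [[0, 0, -0.05], [0, 0, 0]]

```text
time_s: 8.57
position: [0.528, 0.0274, 0.103]
tcp_rot: [[0.147, 0.011, 0.989], [-0.989, -0.002, 0.147], [0.003, -1.0, 0.011]]
force: [0.8, 0.5, -2.0]
opening: 0.279
```

Emit:
play_rows:
  commands:
    - [[0, 0, -0.04], [0, 0, 0]]
    - [[0, 0, -0.055], [0, 0, 0]]
    - [[0, 0, -0.055], [0, 0, 0]]
    - [[0, 0, -0.055], [0, 0, 0]]

```text
time_s: 9.07
position: [0.5247, 0.029, 0.0463]
tcp_rot: [[0.149, 0.002, 0.989], [-0.989, -0.0, 0.149], [0.001, -1.0, 0.002]]
force: [0.4, 0.1, -0.7]
opening: 0.28
```

Emit:
play_rows:
  commands:
    - [[0, 0, 0], [0, 0, 0]]
    - [[0, 0, 0], [0, 0, 0]]
    - [[0, 0, 0.03], [0, 0, 0]]
    - [[0, 0, 0.08], [0, 0, 0]]
    - [[0, 0, 0.11], [0, 0, 0]]
    - [[0, 0, 0.11], [0, 0, 0]]
  gripper: 0.042

```text
time_s: 9.82
position: [0.5257, 0.0296, 0.1583]
tcp_rot: [[0.151, 0.007, 0.989], [-0.989, -0.001, 0.151], [0.002, -1.0, 0.006]]
force: [0.0, -0.9, 0.1]
opening: 0.482
```

Emit:
play_rows:
  commands:
    - [[-0.012, -0.06, 0], [0, 0, 0]]
    - [[-0.024, -0.12, 0], [0, 0, 0]]
    - [[-0.036, -0.18, 0], [0, 0, 0]]
    - [[-0.05, -0.24, 0], [0, 0, 0]]
    - [[-0.06, -0.29, -0.02], [0, 0, 0]]
    - [[-0.066, -0.31, -0.04], [0, 0, 0]]
    - [[-0.066, -0.31, -0.05], [0, 0, 0]]
    - [[-0.066, -0.31, -0.05], [0, 0, 0]]
    - [[-0.066, -0.31, -0.05], [0, 0, 0]]
  gripper: 0.05

```text
time_s: 10.95
position: [0.4583, -0.2789, 0.1058]
tcp_rot: [[0.152, -0.0, 0.988], [-0.988, 0.0, 0.152], [-0.0, -1.0, -0.0]]
force: [0.1, 0.5, 0.2]
opening: 0.575
```

```bash
python3 n.py 4
```

```text
top (np.int32(9), [349.6, 212.0], [0.5826, -0.0713, 0.0484], [102.0, 108.0, 111.0])
top (np.int32(107), [330.4, 238.3], [0.5314, -0.0311, 0.0467], [177.0, 160.0, 146.0])
top (np.int32(98), [299.5, 242.7], [0.5235, 0.0283, 0.0465], [183.0, 166.0, 152.0])
side (np.int32(32), [364.1, 178.2], [0.5283, -0.2762, 0.0445], [139.0, 113.0, 82.0])
side (np.int32(25), [388.6, 187.5], [0.4562, -0.2777, 0.0453], [107.0, 86.0, 61.0])
side (np.int32(87), [311.1, 236.4], [0.5296, -0.0272, 0.0456], [125.0, 109.0, 93.0])
side (np.int32(85), [298.9, 255.0], [0.5221, 0.034, 0.0457], [127.0, 112.0, 97.0])
case (np.int32(51), [311.1, 234.3], [0.532, -0.0297, 0.0536], [132.0, 106.0, 72.0])
case (np.int32(49), [298.8, 252.6], [0.5239, 0.0321, 0.0539], [132.0, 105.0, 68.0])
[ 0.4586 -0.2796  0.1063] 0.5773713615060575 [ 0.2  0.4 -0.3] [-43.3  35.7 101.6   0.   42.7  38. ]
```

Emit:
play_rows:
  commands:
    - [[-0.001, 0, -0.04], [0, 0, 0]]
    - [[-0.001, 0, -0.07], [0, 0, 0]]
    - [[-0.001, 0, -0.07], [0, 0, 0]]
    - [[-0.001, 0, -0.07], [0, 0, 0]]

```text
time_s: 11.6
position: [0.4576, -0.2805, 0.0365]
tcp_rot: [[0.151, 0.001, 0.989], [-0.989, -0.001, 0.151], [0.001, -1.0, 0.001]]
force: [0.1, -0.4, 0.2]
opening: 0.572
```

Emit:
play_rows:
  commands:
    - [[0, 0, 0], [0, 0, 0]]
    - [[0, 0, 0], [0, 0, 0]]
    - [[0, 0, 0], [0, 0, 0]]
    - [[0, 0, 0], [0, 0, 0]]
  gripper: 0.0

```text
time_s: 12.1
position: [0.4575, -0.281, 0.0362]
tcp_rot: [[0.15, 0.001, 0.989], [-0.989, -0.002, 0.15], [0.002, -1.0, 0.001]]
force: [0.5, -1.5, 3.9]
opening: 0.279
```

Emit:
play_rows:
  commands:
    - [[0, 0, 0.05], [0, 0, 0]]
    - [[0.006, 0.04, 0.1], [0, 0, 0]]
    - [[0.016, 0.1, 0.115], [0, 0, 0]]
    - [[0.026, 0.16, 0.115], [0, 0, 0]]
    - [[0.036, 0.22, 0.115], [0, 0, 0]]
    - [[0.046, 0.28, 0.115], [0, 0, 0]]
    - [[0.052, 0.33, 0.115], [0, 0, 0]]
    - [[0.058, 0.371, 0.115], [0, 0, 0]]
    - [[0.058, 0.371, 0.115], [0, 0, 0]]
    - [[0.058, 0.371, 0.115], [0, 0, 0]]

```text
time_s: 13.35
position: [0.5143, 0.0906, 0.1502]
tcp_rot: [[0.151, -0.001, 0.989], [-0.989, -0.0, 0.151], [0.0, -1.0, -0.001]]
force: [-0.0, -0.8, -2.3]
opening: 0.278
```

Emit:
play_rows:
  commands:
    - [[0, 0, -0.05], [0, 0, 0]]
    - [[0, 0, -0.09], [0, 0, 0]]
    - [[0, 0, -0.105], [0, 0, 0]]
    - [[0, 0, -0.105], [0, 0, 0]]
    - [[0, 0, -0.105], [0, 0, 0]]

```text
time_s: 13.98
position: [0.5157, 0.0901, 0.0463]
tcp_rot: [[0.149, 0.002, 0.989], [-0.989, -0.0, 0.149], [0.0, -1.0, 0.002]]
force: [-0.2, 0.1, -1.0]
opening: 0.277
```

Emit:
play_rows:
  commands:
    - [[0, 0, 0], [0, 0, 0]]
    - [[0, 0, 0], [0, 0, 0]]
    - [[0, 0, 0.03], [0, 0, 0]]
    - [[0, 0, 0.08], [0, 0, 0]]
    - [[0, 0, 0.11], [0, 0, 0]]
    - [[0, 0, 0.11], [0, 0, 0]]
  gripper: 0.042

```text
time_s: 14.72
position: [0.5167, 0.0908, 0.1583]
tcp_rot: [[0.151, 0.007, 0.989], [-0.989, -0.0, 0.151], [0.001, -1.0, 0.007]]
force: [-0.2, 0.2, -1.6]
opening: 0.482
```

Emit:
play_rows:
  commands:
    - [[0.002, -0.06, 0], [0, 0, 0]]
    - [[0.004, -0.12, 0], [0, 0, 0]]
    - [[0.006, -0.18, 0], [0, 0, 0]]
    - [[0.008, -0.24, 0], [0, 0, 0]]
    - [[0.012, -0.3, -0.01], [0, 0, 0]]
    - [[0.0145, -0.35, -0.03], [0, 0, 0]]
    - [[0.0145, -0.368, -0.05], [0, 0, 0]]
    - [[0.0145, -0.368, -0.05], [0, 0, 0]]
    - [[0.0145, -0.368, -0.05], [0, 0, 0]]
  gripper: 0.05

```text
time_s: 15.85
position: [0.5289, -0.276, 0.1051]
tcp_rot: [[0.151, -0.001, 0.989], [-0.989, 0.002, 0.151], [-0.002, -1.0, -0.001]]
force: [-0.2, -1.1, 0.1]
opening: 0.571
```

```bash
python3 n.py 5
```

```text
top (np.int32(202), [281.9, 196.2], [0.6192, 0.0612, 0.0466], [65.0, 68.0, 71.0])
top (np.int32(49), [296.9, 241.1], [0.5285, 0.034, 0.0483], [183.0, 163.0, 143.0])
top (np.int32(105), [268.7, 248.0], [0.5144, 0.0887, 0.047], [178.0, 161.0, 145.0])
side (np.int32(30), [363.9, 178.8], [0.5286, -0.2752, 0.0434], [116.0, 96.0, 74.0])
side (np.int32(89), [311.1, 236.3], [0.5298, -0.0265, 0.0469], [128.0, 112.0, 95.0])
side (np.int32(87), [298.9, 254.8], [0.5222, 0.0341, 0.0456], [130.0, 114.0, 98.0])
side (np.int32(90), [286.2, 275.3], [0.5133, 0.095, 0.0455], [132.0, 116.0, 101.0])
case (np.int32(47), [310.9, 234.2], [0.5317, -0.0294, 0.0535], [137.0, 109.0, 72.0])
case (np.int32(49), [298.6, 252.5], [0.5246, 0.031, 0.0535], [137.0, 109.0, 73.0])
case (np.int32(57), [285.9, 272.9], [0.5152, 0.093, 0.0539], [141.0, 112.0, 75.0])
[ 0.5298 -0.276   0.1063] 0.5741077768592114 [0.5 0.4 0.5] [-38.2  38.9  92.6   0.   48.4  43. ]
```

Emit:
play_rows:
  commands:
    - [[0, -0.001, -0.04], [0, 0, 0]]
    - [[0, -0.001, -0.07], [0, 0, 0]]
    - [[0, -0.001, -0.07], [0, 0, 0]]
    - [[0, -0.001, -0.07], [0, 0, 0]]

```text
time_s: 16.5
position: [0.5303, -0.2783, 0.0368]
tcp_rot: [[0.151, 0.002, 0.989], [-0.989, -0.001, 0.151], [0.001, -1.0, 0.001]]
force: [0.1, -0.0, -0.2]
opening: 0.575
```

Emit:
play_rows:
  commands:
    - [[0, 0, 0], [0, 0, 0]]
    - [[0, 0, 0], [0, 0, 0]]
    - [[0, 0, 0], [0, 0, 0]]
    - [[0, 0, 0], [0, 0, 0]]
  gripper: 0.0

```text
time_s: 17.0
position: [0.5298, -0.2788, 0.0361]
tcp_rot: [[0.15, 0.001, 0.989], [-0.989, -0.001, 0.15], [0.001, -1.0, 0.001]]
force: [-0.5, -0.9, 3.5]
opening: 0.279
```

Emit:
play_rows:
  commands:
    - [[0, 0, 0.05], [0, 0, 0]]
    - [[0.0, 0.04, 0.1], [0, 0, 0]]
    - [[0.0, 0.1, 0.115], [0, 0, 0]]
    - [[0.01, 0.16, 0.115], [0, 0, 0]]
    - [[0.02, 0.22, 0.115], [0, 0, 0]]
    - [[0.04, 0.28, 0.115], [0, 0, 0]]
    - [[0.048, 0.314, 0.115], [0, 0, 0]]
    - [[0.048, 0.314, 0.115], [0, 0, 0]]
    - [[0.048, 0.314, 0.115], [0, 0, 0]]

```text
time_s: 18.12
position: [0.5768, 0.0354, 0.1501]
tcp_rot: [[0.151, -0.001, 0.989], [-0.989, -0.0, 0.151], [0.0, -1.0, -0.001]]
force: [0.3, -0.8, -2.1]
opening: 0.281
```

Emit:
play_rows:
  commands:
    - [[0.0, 0.001, -0.05], [0, 0, 0]]
    - [[0, 0.001, -0.09], [0, 0, 0]]
    - [[0, 0.001, -0.105], [0, 0, 0]]
    - [[0, 0.001, -0.105], [0, 0, 0]]
    - [[0, 0.001, -0.105], [0, 0, 0]]

```text
time_s: 18.75
position: [0.5783, 0.0359, 0.0464]
tcp_rot: [[0.149, 0.002, 0.989], [-0.989, -0.0, 0.149], [0.001, -1.0, 0.002]]
force: [-0.3, -0.4, -1.5]
opening: 0.276
```

Emit:
play_rows:
  commands:
    - [[0, 0, 0], [0, 0, 0]]
    - [[0, 0, 0], [0, 0, 0]]
    - [[0, 0, 0.03], [0, 0, 0]]
    - [[0, 0, 0.08], [0, 0, 0]]
    - [[0, 0, 0.12], [0, 0, 0]]
    - [[-0.05, -0.02, 0.17], [0, 0, 0]]
    - [[-0.1, -0.06, 0.2], [0, 0, 0]]
    - [[-0.12, -0.12, 0.2], [0, 0, 0]]
    - [[-0.12, -0.18, 0.2], [0, 0, 0]]
    - [[-0.12, -0.2, 0.2], [0, 0, 0]]
  gripper: 0.042

```text
time_s: 20.0
position: [0.4572, -0.1661, 0.2468]
tcp_rot: [[0.148, 0.003, 0.989], [-0.989, -0.002, 0.148], [0.003, -1.0, 0.002]]
force: [0.9, 0.2, 0.2]
opening: 0.483
```

```bash
python3 n.py 6
python3 - <<'E'
from h import *
for n in('top','side'):
    c=dict(np.load('last_%s.npz'%n));P=cloud(c)
    # lid points: above .085, in lid region, split hasp etc
    m=(P[...,2]>.09)&(P[...,0]>.58)&(P[...,0]<.75)&(P[...,1]>-.1)&(P[...,1]<.22)
    ex=np.array([.9888,.1495]);ey=np.array([-.1495,.9888]);q=P[m];cx=(q[:,:2]-[.551,.0333])@ex;cy=(q[:,:2]-[.551,.0333])@ey
    print(n,m.sum(),cx.min(),cx.max(),cy.min(),cy.max(),q[:,2].max(),'fit x=a*z+b',np.polyfit(q[:,2],cx,1))
    for lo in np.arange(.09,.27,.015):
        k=(q[:,2]>lo)&(q[:,2]<lo+.015)
        if k.sum():print(round(lo,3),k.sum(),np.percentile(cx[k],[5,50,95]).round(4),cy[k].min().round(3),cy[k].max().round(3))
E
```

```text
top (np.int32(105), [295.7, 216.5], [0.5767, 0.0353, 0.0468], [162.0, 146.0, 133.0])
top (np.int32(10), [352.6, 228.5], [0.5515, -0.0761, 0.0473], [93.0, 98.0, 101.0])
top (np.int32(104), [330.5, 238.3], [0.5311, -0.0328, 0.0464], [166.0, 150.0, 139.0])
top (np.int32(10), [354.5, 239.5], [0.5287, -0.0791, 0.0445], [88.0, 94.0, 97.0])
top (np.int32(91), [299.4, 242.7], [0.5245, 0.0296, 0.0462], [169.0, 154.0, 143.0])
top (np.int32(102), [267.4, 250.4], [0.5095, 0.0913, 0.0462], [161.0, 146.0, 136.0])
side (np.int32(84), [311.2, 236.4], [0.5301, -0.0272, 0.0459], [136.0, 119.0, 102.0])
side (np.int32(88), [278.5, 247.2], [0.5756, 0.04, 0.0456], [139.0, 121.0, 102.0])
side (np.int32(93), [298.9, 255.0], [0.5222, 0.0342, 0.0463], [135.0, 119.0, 103.0])
side (np.int32(101), [287.2, 276.7], [0.509, 0.098, 0.0458], [140.0, 123.0, 105.0])
case (np.int32(48), [311.0, 234.3], [0.5315, -0.0287, 0.0537], [146.0, 117.0, 79.0])
case (np.int32(51), [277.8, 245.4], [0.5772, 0.0394, 0.0534], [147.0, 119.0, 81.0])
case (np.int32(54), [298.7, 253.0], [0.524, 0.0323, 0.0532], [145.0, 118.0, 82.0])
case 
[... 580 characters left out ...]
-0.114 0.114
0.18 720 [0.11   0.1125 0.135 ] -0.114 0.114
0.195 1069 [0.1142 0.1175 0.1252] -0.115 0.114
0.21 112 [0.1173 0.1195 0.123 ] -0.113 0.11
side 3982 0.08421320962975656 0.1665748815388812 -0.11661994504144181 0.1154749318433452 0.21178256032427945 fit x=a*z+b [0.26660434 0.06327256]
0.09 434 [0.0866 0.0893 0.0923] -0.117 0.115
0.105 429 [0.0907 0.0931 0.0959] -0.113 0.115
0.12 476 [0.0943 0.0973 0.1002] -0.116 0.115
0.135 455 [0.0986 0.101  0.1036] -0.114 0.115
0.15 492 [0.1019 0.1049 0.1078] -0.115 0.115
0.165 511 [0.1062 0.1088 0.112 ] -0.116 0.115
0.18 514 [0.1102 0.1127 0.1155] -0.116 0.115
0.195 662 [0.1141 0.1172 0.1236] -0.115 0.115
0.21 9 [0.1168 0.1183 0.1207] -0.068 0.103
```

Run:
```python
from h import *
a=cv2.resize(cv2.imread('pics/top6.png')[110:320,200:400],(560,588));b=cv2.imread('pics/side6.png')[130:330,200:400]
cv2.imwrite('pics/v6.png',np.hstack([cv2.resize(a,(400,420)),cv2.resize(b,(400,420))]))
```

```text
(no output)
```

View pics/v6.png

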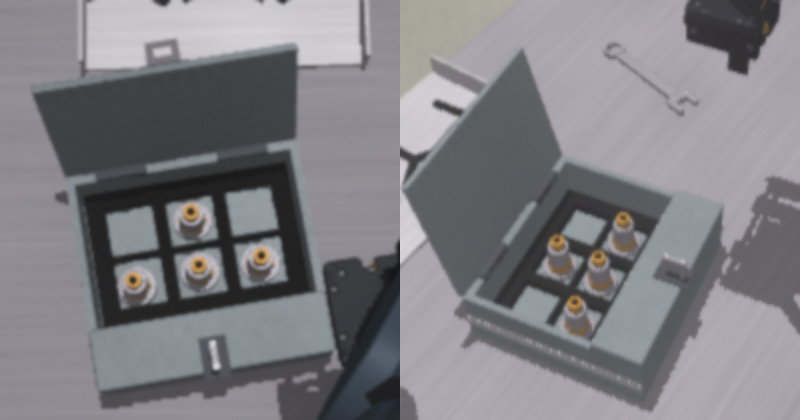

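All four nozzles stand in pockets 0, 1, 2 and 4. The one in pocket 2 sits slightly off-centre but is still inside. The lid leans back about 1.83 rad, with its hinge 80 mm behind the pocket centre, and the hasp is at about 2.2 rad. Next I'll go over and behind the lid with closed fingers, turned 90°.

Emit:
play_rows:
  commands:
    - [[0, 0, 0.05], [0, 0, 0.17]]
    - [[0.02, 0.0, 0.065], [0, 0, 0.34]]
    - [[0.07, 0, 0.065], [0, 0, 0.51]]
    - [[0.12, 0.02, 0.065], [0, 0, 0.68]]
    - [[0.17, 0.05, 0.065], [0, 0, 0.85]]
    - [[0.22, 0.09, 0.065], [0, 0, 1.02]]
    - [[0.26, 0.13, 0.065], [0, 0, 1.19]]
    - [[0.277, 0.155, 0.065], [0, 0, 1.36]]
    - [[0.277, 0.155, 0.065], [0, 0, 1.571]]
    - [[0.277, 0.155, 0.065], [0, 0, 1.571]]
  gripper: 0.0

```text
time_s: 21.4
position: [0.7338, -0.0056, 0.3099]
tcp_rot: [[0.988, -0.002, -0.153], [0.153, 0.001, 0.988], [-0.002, -1.0, 0.001]]
force: [-0.4, -0.2, 0.4]
opening: 0.009
```

Emit:
play_rows:
  commands:
    - [[0, 0, 0], [0, 0, 0]]
    - [[0, 0, -0.04], [0, 0, 0]]
    - [[0, 0, -0.09], [0, 0, 0]]
    - [[0, 0, -0.11], [0, 0, 0]]
    - [[0, 0, -0.11], [0, 0, 0]]
    - [[0, 0, -0.11], [0, 0, 0]]

```text
time_s: 22.15
position: [0.7359, -0.0086, 0.203]
tcp_rot: [[0.989, 0.004, -0.15], [0.15, -0.001, 0.989], [0.004, -1.0, -0.001]]
force: [0.7, -0.1, 0.7]
opening: 0.005
```

Emit:
play_rows:
  commands:
    - [[-0.03, -0.0045, 0], [0, 0, 0]]
    - [[-0.0445, -0.0067, 0], [0, 0, 0]]
    - [[-0.059, -0.009, 0], [0, 0, 0]]
    - [[-0.074, -0.011, 0.003], [0, 0, 0]]
    - [[-0.089, -0.0135, 0.006], [0, 0, 0]]
    - [[-0.104, -0.0157, 0.008], [0, 0, 0]]
    - [[-0.119, -0.018, 0.005], [0, 0, 0]]
    - [[-0.134, -0.02, 0], [0, 0, 0]]
    - [[-0.147, -0.022, -0.008], [0, 0, 0]]
    - [[-0.161, -0.0243, -0.019], [0, 0, 0]]

```text
time_s: 23.4
position: [0.5772, -0.0334, 0.1858]
tcp_rot: [[0.989, 0.012, -0.15], [0.15, -0.002, 0.989], [0.011, -1.0, -0.004]]
force: [1.5, 0.5, 4.1]
opening: 0.003
```

Run:
```python
from h import *
c=cap('side','side7.png');cv2.imwrite('pics/v7.png',c['frame'][60:380,140:460,::-1])
s=read_state();print(s['position'],s['force'])
```

```text
[ 0.57371677 -0.03322166  0.18364391] [ 0.23415801 -1.04076303  0.37744176]
```

View pics/v7.png

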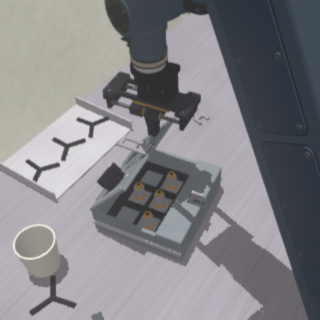

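The lid is at about 45° with the finger behind it and the collar showing on the outside. I'll keep going down.

Emit:
play_rows:
  commands:
    - [[-0.011, -0.0016, -0.012], [0, 0, 0]]
    - [[-0.0214, -0.0032, -0.025], [0, 0, 0]]
    - [[-0.029, -0.0044, -0.039], [0, 0, 0]]
    - [[-0.0355, -0.0054, -0.054], [0, 0, 0]]
    - [[-0.039, -0.006, -0.065], [0, 0, 0]]
    - [[-0.041, -0.006, -0.075], [0, 0, 0]]
    - [[-0.042, -0.0063, -0.082], [0, 0, 0]]
    - [[-0.042, -0.0063, -0.086], [0, 0, 0]]
    - [[-0.042, -0.0063, -0.086], [0, 0, 0]]

```text
time_s: 24.58
position: [0.5315, -0.0388, 0.0954]
tcp_rot: [[0.989, -0.0, -0.15], [0.15, 0.0, 0.989], [-0.0, -1.0, 0.0]]
force: [1.0, -0.3, 0.4]
opening: 0.008
```

Emit:
play_rows:
  commands:
    - [[0, 0, -0.003], [0, 0, 0]]
    - [[0, 0, -0.003], [0, 0, 0]]
    - [[0, 0, -0.003], [0, 0, 0]]

```text
time_s: 24.95
position: [0.5315, -0.0388, 0.0952]
tcp_rot: [[0.989, 0.001, -0.151], [0.151, -0.0, 0.989], [0.001, -1.0, -0.001]]
force: [-3.8, 1.0, 22.1]
opening: 0.003
```

The lid is pressed shut: the fingertip is at 0.070 and the force is 22 N. I'll back off and look at it.

Emit:
play_rows:
  commands:
    - [[0, 0, 0.05], [0, 0, 0]]
    - [[0, -0.02, 0.1], [0, 0, 0]]
    - [[0, -0.07, 0.14], [0, 0, 0]]
    - [[-0.02, -0.13, 0.15], [0, 0, 0]]
    - [[-0.03, -0.18, 0.15], [0, 0, 0]]
    - [[-0.03, -0.22, 0.15], [0, 0, 0]]
    - [[-0.03, -0.22, 0.15], [0, 0, 0]]
    - [[-0.03, -0.22, 0.15], [0, 0, 0]]

```text
time_s: 25.95
position: [0.5008, -0.258, 0.2419]
tcp_rot: [[0.989, -0.002, -0.15], [0.15, 0.002, 0.989], [-0.001, -1.0, 0.002]]
force: [0.0, 0.3, -0.1]
opening: 0.005
```

Run:
```python
from h import *
ex=np.array([.9888,.1495]);ey=np.array([-.1495,.9888])
C={}
for n in('top','side'):
    c=cap(n,n+'8.png');P=cloud(c);C[n]=c
    q=P.copy();cx=(q[...,:2]-[.551,.0333])@ex;cy=(q[...,:2]-[.551,.0333])@ey;z=q[...,2]
    r=(cx>-.15)&(cx<.1)&(abs(cy)<.13)
    lid=r&(abs(z-.07)<.004)
    print(n,'lidplane fit dz/dcx',np.polyfit(cx[lid&(cx>-.05)],z[lid&(cx>-.05)],1), 'cy range',np.percentile(cy[lid],[.5,99.5]),'cx',np.percentile(cx[lid],[.5,99.5]))
    # collar wing top
    w=r&(z>.095)&(z<.115)&(cy>.03)&(cx>-.04)&(cx<.05)
    if w.sum()>5:print('wing',w.sum(),np.median(z[w]),cv2.minAreaRect(np.c_[cx[w],cy[w]].astype(np.float32)), P[w].mean(0))
    w=r&(z>.08)&(cx<-.085);
    if w.sum():print('staple',w.sum(),z[w].max(),cx[w].mean(),cy[w].mean(),np.ptp(cx[w]),np.ptp(cy[w]))
    w=r&(z>.078)&(cx>-.09)&(abs(cy)<.03)
    if w.sum():
        print('hasp',w.sum(),z[w].max(),cx[w].min(),cx[w].max(),cy[w].mean(),cy[w].min(),cy[w].max(),np.polyfit(cx[w],z[w],1))
a=cv2.resize(C['top']['frame'][180:310,225:375],(462,400));b=cv2.resize(C['side']['frame'][190:320,220:370],(400,400))
cv2.imwrite('pics/v8.png',cv2.resize(np.hstack([a,b]),(800,371))[:,:,::-1])
```

```text
top lidplane fit dz/dcx [-0.00451052  0.07074387] cy range [-0.11507899  0.11264378] cx [-0.127512    0.08514928]
wing 208 0.104350873380184 ((0.004535892512649298, 0.06277836114168167), (0.05424220487475395, 0.01326335035264492), 73.29080963134766) [0.54527891 0.09590605 0.10390462]
hasp 156 0.12772951444035374 -0.061223082472134246 -0.025893698268471436 -0.004639640591497601 -0.01602409063126831 0.013647428576966412 [1.25764258 0.16115701]
side lidplane fit dz/dcx [-0.00197694  0.0698908 ] cy range [-0.11333499  0.11446041] cx [-0.13237103  0.08200629]
wing 160 0.10297162518365721 ((0.004436939023435116, 0.06413111835718155), (0.05337332934141159, 0.014811730943620205), 74.5101318359375) [0.54448224 0.0988749  0.1022258 ]
staple 61 0.09732177787323038 -0.11828213375552257 0.0005852335764131772 0.026398011027583615 0.009074018789815032
hasp 232 0.12615009980428327 -0.06583840878940896 -0.026289545579495505 0.0006624727950780206 -0.01665175092045073 0.016045079575004555 [1.29002884 0.16031879]
```

View pics/v8.png

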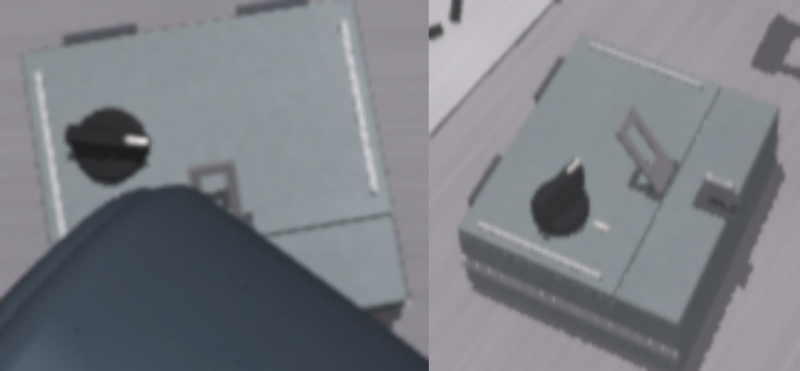

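The lid is flat shut. The hasp stands at about 128°, and the staple is at case cx ≈ -0.116, cy ≈ 0. The collar's wing is about 74° off the case x axis, with its white line on the -y end. Next I'll turn back and go above the space behind the hasp.

Emit:
play_rows:
  commands:
    - [[0.01, 0.04, 0], [0, 0, -0.17]]
    - [[0.015, 0.08, 0], [0, 0, -0.34]]
    - [[0.02, 0.12, 0], [0, 0, -0.51]]
    - [[0.03, 0.16, 0], [0, 0, -0.68]]
    - [[0.04, 0.2, 0], [0, 0, -0.85]]
    - [[0.05, 0.24, 0], [0, 0, -1.02]]
    - [[0.06, 0.28, 0], [0, 0, -1.19]]
    - [[0.06, 0.293, 0], [0, 0, -1.36]]
    - [[0.06, 0.293, 0], [0, 0, -1.571]]
    - [[0.06, 0.293, 0], [0, 0, -1.571]]

```text
time_s: 27.3
position: [0.5608, 0.0357, 0.2425]
tcp_rot: [[0.154, -0.001, 0.988], [-0.988, 0.0, 0.154], [-0.0, -1.0, -0.001]]
force: [-0.3, -0.3, -0.6]
opening: 0.007
```

Emit:
play_rows:
  commands:
    - [[0, 0, 0], [0, 0, 0]]
    - [[0, 0, -0.05], [0, 0, 0]]
    - [[0, 0, -0.1], [0, 0, 0]]
    - [[0, 0, -0.115], [0, 0, 0]]
    - [[0, 0, -0.115], [0, 0, 0]]
    - [[0, 0, -0.115], [0, 0, 0]]

```text
time_s: 28.05
position: [0.5629, 0.0339, 0.1292]
tcp_rot: [[0.151, 0.004, 0.989], [-0.989, -0.0, 0.151], [0.001, -1.0, 0.003]]
force: [-0.1, -0.1, -0.5]
opening: 0.007
```

Emit:
play_rows:
  commands:
    - [[-0.03, -0.0045, -0.002], [0, 0, 0]]
    - [[-0.05, -0.0075, -0.002], [0, 0, 0]]
    - [[-0.066, -0.01, -0.002], [0, 0, 0]]
    - [[-0.074, -0.0112, -0.003], [0, 0, 0]]
    - [[-0.081, -0.0123, -0.004], [0, 0, 0]]
    - [[-0.0875, -0.0132, -0.008], [0, 0, 0]]
    - [[-0.093, -0.014, -0.014], [0, 0, 0]]
    - [[-0.093, -0.014, -0.021], [0, 0, 0]]
    - [[-0.092, -0.014, -0.027], [0, 0, 0]]
    - [[-0.092, -0.014, -0.027], [0, 0, 0]]

```text
time_s: 29.3
position: [0.4694, 0.0202, 0.0998]
tcp_rot: [[0.15, -0.001, 0.989], [-0.989, 0.0, 0.15], [-0.0, -1.0, -0.001]]
force: [-0.6, 0.5, -0.6]
opening: 0.003
```

Emit:
play_rows:
  commands:
    - [[0, 0, -0.003], [0, 0, 0]]
    - [[0, 0, -0.003], [0, 0, 0]]
    - [[0, 0, -0.003], [0, 0, 0]]

```text
time_s: 29.68
position: [0.4698, 0.0201, 0.0991]
tcp_rot: [[0.15, 0.001, 0.989], [-0.989, -0.0, 0.15], [0.001, -1.0, 0.001]]
force: [-3.2, -0.2, 16.3]
opening: 0.004
```

The hasp is folded flat: the fingertip is at 0.074 with 16 N. Next I'll lift, swing clear to the right so both cameras see the case and the pin, and turn the tool towards the pin's yaw on the way.

Emit:
play_rows:
  commands:
    - [[0, 0, 0.05], [0, 0, 0.17]]
    - [[-0.01, -0.02, 0.1], [0, 0, 0.34]]
    - [[-0.02, -0.07, 0.14], [0, 0, 0.51]]
    - [[-0.03, -0.13, 0.15], [0, 0, 0.68]]
    - [[-0.05, -0.19, 0.15], [0, 0, 0.85]]
    - [[-0.07, -0.25, 0.15], [0, 0, 1.02]]
    - [[-0.1, -0.3, 0.15], [0, 0, 1.19]]
    - [[-0.12, -0.35, 0.15], [0, 0, 1.36]]
    - [[-0.14, -0.4, 0.15], [0, 0, 1.571]]
    - [[-0.17, -0.45, 0.15], [0, 0, 1.571]]

```text
time_s: 30.92
position: [0.3107, -0.41, 0.2475]
tcp_rot: [[0.988, 0.001, -0.154], [0.154, -0.001, 0.988], [0.001, -1.0, -0.001]]
force: [0.5, -0.2, -0.7]
opening: 0.006
```

Emit:
play_rows:
  commands:
    - [[-0.03, -0.06, 0], [0, 0, 0]]
    - [[-0.03, -0.1, 0], [0, 0, 0]]
    - [[-0.03, -0.1, 0], [0, 0, 0]]
    - [[-0.03, -0.1, 0], [0, 0, 0]]
  gripper: 0.05

```text
time_s: 31.42
position: [0.2812, -0.5071, 0.2469]
tcp_rot: [[0.989, -0.0, -0.15], [0.15, 0.002, 0.989], [-0.0, -1.0, 0.002]]
force: [0.4, 0.3, -0.1]
opening: 0.374
```

```bash
cat > p.py <<'E'
from h import *
import sys
ex=np.array([.9888,.1495]);ey=np.array([-.1495,.9888])
C={}
for n in('top','side'):
    c=cap(n,n+sys.argv[1]+'.png');P=cloud(c);C[n]=c
    cx=(P[...,:2]-[.551,.0333])@ex;cy=(P[...,:2]-[.551,.0333])@ey;z=P[...,2]
    r=(cx>-.15)&(cx<.1)&(abs(cy)<.13)
    w=r&(z>.082)&(z<.1)&(cx<-.085)&(abs(cy)<.02)
    if w.sum():print(n,'staple',w.sum(),z[w].max(),np.median(cx[w]),np.median(cy[w]),[cx[w].min(),cx[w].max(),cy[w].min(),cy[w].max()])
    w=r&(z>.098)&(cy>.03)
    if w.sum()>5:print('wing',cv2.minAreaRect(np.c_[cx[w],cy[w]].astype(np.float32)))
    m=(z>.007)&(z<.03)&(P[...,0]>.35)&(P[...,0]<.55)&(P[...,1]>.22)&(P[...,1]<.42)
    k,l,s,ce=cv2.connectedComponentsWithStats(m.astype(np.uint8))
    for i in range(1,k):
        if s[i,4]>60:
            q=P[l==i];d=cv2.fitLine(q[:,:2].astype(np.float32),2,0,.01,.01).ravel()
            hd=q[q[:,2]>.0165];hm=np.median(hd[:,:2],0)
            v=d[:2];v=v if v[0]<0 else -v
            t=(q[:,:2]-hm)@v; print('pin',s[i,4],'axisrect',cv2.minAreaRect(q[:,:2].astype(np.float32)),'headtop',len(hd),hm,'rect',cv2.minAreaRect(hd[:,:2].astype(np.float32)),'ext',t.min(),t.max())
E
python3 p.py 9
python3 - <<'E'
from h import *
a=cv2.imread('pics/top9.png');b=cv2.imread('pics/side9.png')
A=cv2.resize(a[190:320,120:380],(520,260));B=cv2.resize(b[190:430,200:370],(367,520))
o=np.zeros((520,887,3),np.uint8);o[:260,:520]=A;o[260:,:260]=cv2.resize(a[260:320,125:185],(260,260));o[260:,260:520]=cv2.resize(b[360:420,210:270],(260,260));o[:,520:]=B
cv2.imwrite('pics/v9.png',o[:,:800])
E
```

```text
top staple 48 0.09959369405523166 -0.11851411259366099 -0.0009236412094928317 [np.float64(-0.13134740091462227), np.float64(-0.10533902880224764), np.float64(-0.004197337908851707), np.float64(0.0018333616010283438)]
wing ((0.004501980729401112, 0.06328482180833817), (0.0532892569899559, 0.012366995215415955), 73.93588256835938)
pin 234 axisrect ((0.4440048933029175, 0.3359343707561493), (0.020224301144480705, 0.06723105907440186), 57.42530822753906) headtop 137 [0.46162324 0.32469081] rect ((0.4498470425605774, 0.3322470784187317), (0.020215103402733803, 0.05327964574098587), 56.87242126464844) ext -0.012935271660869755 0.054450877530361215
side staple 59 0.09762024288251236 -0.11810514619040895 0.0009059701594926912 [np.float64(-0.13158834139537573), np.float64(-0.10538365063080844), np.float64(-0.005407104930427606), np.float64(0.003771128273566715)]
wing ((0.005189856979995966, 0.06480304151773453), (0.05294802039861679, 0.013420524075627327), 74.51344299316406)
pin 250 axisrect ((0.4445402920246124, 0.3375316262245178), (0.01965808868408203, 0.06947893649339676), 57.32034683227539) headtop 136 [0.46167966 0.32657672] rect ((0.4490107297897339, 0.33466389775276184), (0.01965808868408203, 0.058856554329395294), 57.32034683227539) ext -0.014345004358545185 0.05508219247511229
```

View pics/v9.png

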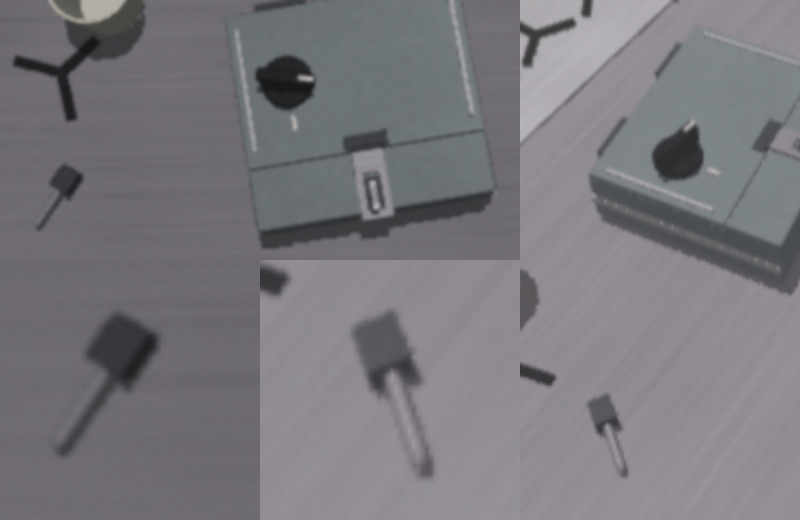

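The hasp lies flat with the staple standing through its slot at case (-0.118, 0). The pin hasn't moved: head at (0.462, 0.325), shank heading 147.4°. I'll go to the pin.

Emit:
play_rows:
  commands:
    - [[0.04, 0.05, 0], [0, 0, 0.1]]
    - [[0.08, 0.1, 0], [0, 0, 0.2]]
    - [[0.11, 0.15, 0], [0, 0, 0.3]]
    - [[0.14, 0.2, 0], [0, 0, 0.4]]
    - [[0.16, 0.26, 0], [0, 0, 0.5]]
    - [[0.17, 0.32, 0], [0, 0, 0.6]]
    - [[0.175, 0.38, 0], [0, 0, 0.7]]
    - [[0.18, 0.44, 0], [0, 0, 0.8]]
    - [[0.183, 0.5, 0], [0, 0, 0.852]]
    - [[0.183, 0.56, 0], [0, 0, 0.852]]

```text
time_s: 32.78
position: [0.4633, 0.0548, 0.248]
tcp_rot: [[0.536, 0.001, -0.844], [0.844, 0.0, 0.536], [0.001, -1.0, -0.001]]
force: [0.8, -1.0, -0.2]
opening: 0.574
```

Emit:
play_rows:
  commands:
    - [[0, 0.06, 0], [0, 0, 0]]
    - [[0, 0.12, 0], [0, 0, 0]]
    - [[0, 0.18, 0], [0, 0, 0]]
    - [[0, 0.24, -0.03], [0, 0, 0]]
    - [[0, 0.272, -0.08], [0, 0, 0]]
    - [[0, 0.272, -0.13], [0, 0, 0]]
    - [[0, 0.272, -0.15], [0, 0, 0]]
    - [[0, 0.272, -0.15], [0, 0, 0]]
    - [[0, 0.272, -0.15], [0, 0, 0]]

```text
time_s: 33.9
position: [0.4644, 0.3244, 0.0987]
tcp_rot: [[0.537, 0.002, -0.843], [0.843, 0.001, 0.537], [0.002, -1.0, -0.001]]
force: [0.5, 0.3, 0.8]
opening: 0.581
```

```bash
python3 p.py 10 | grep pin
python3 - <<'E'
from h import *
s=read_state();print(s['position'],s['tcp_rot'].round(3),s['joint_positions'].round(1),s['opening'])
E
```

```text
pin 252 axisrect ((0.4445701837539673, 0.33775195479393005), (0.019743794575333595, 0.06887214630842209), 56.83610534667969) headtop 133 [0.4621369  0.32646823] rect ((0.44657137989997864, 0.33625200390815735), (0.01964118517935276, 0.06383779644966125), 57.261993408203125) ext -0.013558035458474635 0.05531385753253157
[0.46496223 0.32430693 0.09918448] [[ 0.538  0.003 -0.843]
 [ 0.843  0.001  0.538]
 [ 0.003 -1.    -0.002]] [ 23.6  37.9  97.5   0.   44.5 -33.9] 0.5740174333770109
```

Emit:
play_rows:
  commands:
    - [[-0.002, 0.0005, -0.04], [0, 0, 0]]
    - [[-0.002, 0.0005, -0.06], [0, 0, 0]]
    - [[-0.002, 0.0005, -0.07], [0, 0, 0]]
    - [[-0.002, 0.0005, -0.07], [0, 0, 0]]
    - [[-0.002, 0.0005, -0.07], [0, 0, 0]]

```text
time_s: 34.62
position: [0.463, 0.3247, 0.0286]
tcp_rot: [[0.538, 0.002, -0.843], [0.843, 0.001, 0.538], [0.002, -1.0, -0.001]]
force: [0.3, 0.1, 0.1]
opening: 0.577
```

Emit:
play_rows:
  commands:
    - [[0, 0, 0], [0, 0, 0]]
    - [[0, 0, 0], [0, 0, 0]]
    - [[0, 0, 0], [0, 0, 0]]
    - [[0, 0, 0], [0, 0, 0]]
  gripper: 0.0

```text
time_s: 35.12
position: [0.4624, 0.3245, 0.0277]
tcp_rot: [[0.538, 0.0, -0.843], [0.843, 0.0, 0.538], [0.0, -1.0, -0.0]]
force: [0.5, -0.3, 0.9]
opening: 0.225
```

Emit:
play_rows:
  commands:
    - [[0, 0, 0.05], [0, 0, 0]]
    - [[0, 0, 0.11], [0, 0, 0]]
    - [[0, -0.05, 0.14], [0, 0, -0.12]]
    - [[-0.002, -0.11, 0.14], [0, 0, -0.24]]
    - [[-0.004, -0.17, 0.14], [0, 0, -0.36]]
    - [[-0.006, -0.23, 0.14], [0, 0, -0.48]]
    - [[-0.009, -0.29, 0.14], [0, 0, -0.6]]
    - [[-0.012, -0.35, 0.14], [0, 0, -0.72]]
    - [[-0.016, -0.388, 0.14], [0, 0, -0.852]]
    - [[-0.016, -0.388, 0.14], [0, 0, -0.852]]

```text
time_s: 36.38
position: [0.4464, -0.0662, 0.1675]
tcp_rot: [[0.989, 0.001, -0.146], [0.146, -0.0, 0.989], [0.0, -1.0, -0.001]]
force: [-0.5, 0.3, -0.6]
opening: 0.229
```

Emit:
play_rows:
  commands:
    - [[0, 0, -0.03], [0, 0, 0]]
    - [[0, 0, -0.06], [0, 0, 0]]
    - [[0, 0, -0.069], [0, 0, 0]]
    - [[0, 0, -0.069], [0, 0, 0]]
    - [[0, 0, -0.069], [0, 0, 0]]

```text
time_s: 37.0
position: [0.4466, -0.0632, 0.099]
tcp_rot: [[0.988, 0.001, -0.152], [0.152, -0.0, 0.988], [0.001, -1.0, -0.0]]
force: [0.3, -0.7, -0.2]
opening: 0.226
```

Run:
```python
from h import *
ex=np.array([.9888,.1495]);ey=np.array([-.1495,.9888])
c=cap('side','side11.png');P=cloud(c)
cx=(P[...,:2]-[.551,.0333])@ex;cy=(P[...,:2]-[.551,.0333])@ey;z=P[...,2]
for y0 in np.arange(-.07,.006,.006):
    m=(cx>-.145)&(cx<-.09)&(cy>y0)&(cy<y0+.006)&(z>.0765)&(z<.11)
    if m.sum(): print(y0.round(3),m.sum(),'cx',np.median(cx[m]).round(4),'z',np.percentile(z[m],[50,90]).round(4))
s=read_state();p=s['position'];print(p,s['tcp_rot'].round(3),s['force'].round(1),'case',(p[:2]-[.551,.0333])@ex,(p[:2]-[.551,.0333])@ey)
cv2.imwrite('pics/v11.png',cv2.resize(c['frame'][150:310,260:440,::-1],(720,600)))
```

```text
-0.07 91 cx -0.1185 z [0.0886 0.1037]
-0.064 6 cx -0.1195 z [0.0843 0.086 ]
-0.058 9 cx -0.1189 z [0.0848 0.0865]
-0.052 7 cx -0.1179 z [0.0843 0.0855]
-0.046 7 cx -0.1195 z [0.0855 0.0869]
-0.04 9 cx -0.1195 z [0.084  0.0866]
-0.034 8 cx -0.1188 z [0.0844 0.085 ]
-0.028 8 cx -0.1172 z [0.0831 0.0843]
-0.01 2 cx -0.1125 z [0.093 0.093]
-0.004 42 cx -0.1198 z [0.0936 0.0953]
0.002 25 cx -0.1155 z [0.0915 0.095 ]
[ 0.44665536 -0.06339657  0.09907754] [[ 0.988  0.001 -0.151]
 [ 0.151 -0.     0.988]
 [ 0.001 -1.    -0.001]] [ 0.5  0.4 -1.3] case -0.1176321140712468 -0.0800140439710073
```

View pics/v11.png

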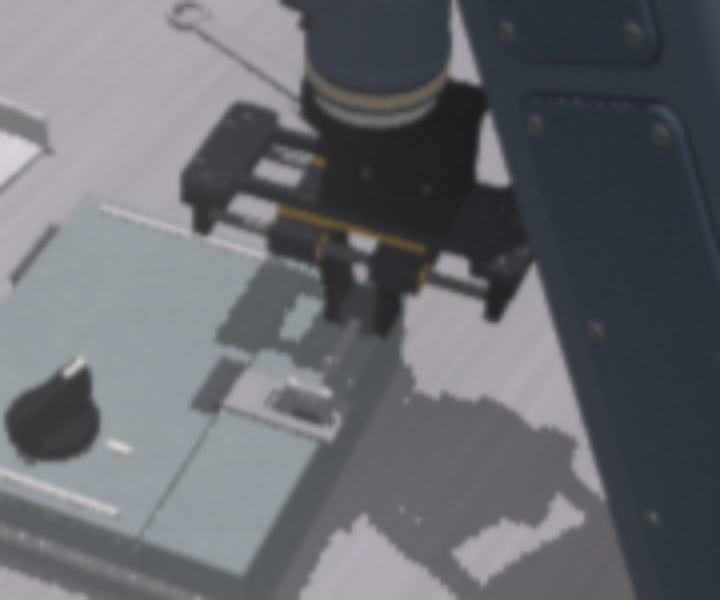

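The shank points straight at the loop (cx -0.119, axis z 0.0815, tip at cy ≈ -0.023). I'll insert it slowly.

Emit:
play_rows:
  commands:
    - [[-0.0015, 0.01, 0], [0, 0, 0]]
    - [[-0.003, 0.02, 0], [0, 0, 0]]
    - [[-0.0045, 0.03, 0], [0, 0, 0]]
    - [[-0.006, 0.04, 0], [0, 0, 0]]
    - [[-0.0073, 0.048, 0], [0, 0, 0]]
    - [[-0.0073, 0.048, 0], [0, 0, 0]]
    - [[-0.0073, 0.048, 0], [0, 0, 0]]

```text
time_s: 37.92
position: [0.4392, -0.0157, 0.0986]
tcp_rot: [[0.989, 0.0, -0.151], [0.151, -0.0, 0.989], [0.0, -1.0, -0.0]]
force: [0.6, 0.5, -2.0]
opening: 0.227
```

Emit:
play_rows:
  commands:
    - [[-0.0003, 0.002, 0], [0, 0, 0]]
    - [[-0.0006, 0.004, 0], [0, 0, 0]]
    - [[-0.0006, 0.004, 0], [0, 0, 0]]
    - [[-0.0006, 0.004, 0], [0, 0, 0]]

```text
time_s: 38.42
position: [0.4384, -0.0119, 0.0985]
tcp_rot: [[0.989, 0.0, -0.15], [0.15, -0.0, 0.989], [0.0, -1.0, -0.0]]
force: [0.1, -1.1, -1.7]
opening: 0.232
```

Emit:
play_rows:
  commands:
    - [[-0.0003, 0.0015, 0], [0, 0, 0]]
    - [[-0.0003, 0.0015, 0], [0, 0, 0]]
    - [[-0.0003, 0.0015, 0], [0, 0, 0]]

```text
time_s: 38.8
position: [0.4384, -0.0115, 0.0986]
tcp_rot: [[0.988, 0.001, -0.152], [0.152, -0.002, 0.988], [0.0, -1.0, -0.002]]
force: [-0.6, -7.5, -1.2]
opening: 0.225
```

```bash
cat > q.py <<'E'
from h import *
import sys
ex=np.array([.9888,.1495]);ey=np.array([-.1495,.9888])
c=cap('side','side%s.png'%sys.argv[1]);P=cloud(c)
cx=(P[...,:2]-[.551,.0333])@ex;cy=(P[...,:2]-[.551,.0333])@ey;z=P[...,2]
for y0 in np.arange(-.045,.042,.005):
    m=(cx>-.14)&(cx<-.1)&(cy>y0)&(cy<y0+.005)&(z>.0765)&(z<.11)
    if m.sum(): print(y0.round(3),m.sum(),'cx',np.median(cx[m]).round(4),'z',np.percentile(z[m],[50,90]).round(4))
s=read_state();p=s['position'];print(p,s['force'].round(1),'case',(p[:2]-[.551,.0333])@ex,(p[:2]-[.551,.0333])@ey)
E
python3 q.py 12
```

```text
-0.04 8 cx -0.1167 z [0.0905 0.0931]
-0.035 19 cx -0.1141 z [0.0912 0.1002]
-0.03 25 cx -0.1153 z [0.0916 0.1001]
-0.025 24 cx -0.1171 z [0.0916 0.0976]
-0.02 110 cx -0.1209 z [0.0908 0.1055]
-0.015 14 cx -0.1202 z [0.0912 0.0962]
-0.005 23 cx -0.1204 z [0.0944 0.0958]
-0.0 50 cx -0.118 z [0.0887 0.095 ]
0.005 8 cx -0.1193 z [0.0849 0.0906]
0.01 6 cx -0.1206 z [0.083  0.0855]
0.015 8 cx -0.1184 z [0.0844 0.0857]
0.02 6 cx -0.1182 z [0.082  0.0852]
0.025 10 cx -0.1197 z [0.0828 0.0859]
[ 0.4384032  -0.01147043  0.09861482] [-1.1 -8.  -1.1] case -0.11802889550070275 -0.027435784076299492
```

The head is against the hasp (8 N), and the shank shows out to cy ≈ 0.03 on the far side. I'll lower 1.5 mm, release and lift.

Emit:
play_rows:
  commands:
    - [[0.0002, -0.001, -0.001], [0, 0, 0]]
    - [[0.0002, -0.001, -0.0015], [0, 0, 0]]
    - [[0.0002, -0.001, -0.0015], [0, 0, 0]]

```text
time_s: 39.22
position: [0.4388, -0.0116, 0.0973]
tcp_rot: [[0.989, 0.001, -0.151], [0.151, -0.001, 0.989], [0.001, -1.0, -0.001]]
force: [-0.0, -5.4, 2.3]
opening: 0.224
```

Emit:
play_rows:
  commands:
    - [[0, 0, 0], [0, 0, 0]]
    - [[0, 0, 0], [0, 0, 0]]
    - [[0, 0, 0], [0, 0, 0]]
    - [[0, 0, 0.02], [0, 0, 0]]
    - [[0, 0, 0.06], [0, 0, 0]]
    - [[0, 0, 0.1], [0, 0, 0]]
    - [[0.02, -0.05, 0.13], [0, 0, 0]]
    - [[0.02, -0.11, 0.13], [0, 0, 0]]
    - [[0.02, -0.15, 0.13], [0, 0, 0]]
    - [[0.02, -0.15, 0.13], [0, 0, 0]]
  gripper: 0.04

```text
time_s: 40.48
position: [0.4588, -0.1634, 0.2271]
tcp_rot: [[0.989, 0.002, -0.146], [0.146, -0.0, 0.989], [0.001, -1.0, -0.0]]
force: [-0.1, 0.8, -0.5]
opening: 0.464
```

```bash
python3 q.py 13; python3 p.py 14
```

```text
-0.045 1 cx -0.1185 z [0.087 0.087]
-0.04 17 cx -0.1201 z [0.0886 0.0897]
-0.035 18 cx -0.1191 z [0.0896 0.0905]
-0.03 21 cx -0.1221 z [0.0896 0.0904]
-0.025 14 cx -0.1179 z [0.0893 0.0906]
-0.02 35 cx -0.1196 z [0.0879 0.0909]
-0.015 9 cx -0.1189 z [0.0844 0.087 ]
-0.005 27 cx -0.1185 z [0.093  0.0958]
-0.0 50 cx -0.1184 z [0.0899 0.0955]
0.005 8 cx -0.1191 z [0.0827 0.0846]
0.01 7 cx -0.1193 z [0.0825 0.0844]
0.015 5 cx -0.1175 z [0.0834 0.0852]
0.02 12 cx -0.1195 z [0.0834 0.0848]
0.025 4 cx -0.1184 z [0.0817 0.0825]
[ 0.45801407 -0.16149541  0.22675931] [-0.3  0.3  0.1] case -0.12106639637755723 -0.17871230506257166
top staple 130 0.09983367454297032 -0.11830806895117016 -0.0018142190403420233 [np.float64(-0.13140048570603807), np.float64(-0.10527286724118767), np.float64(-0.019792470212818103), np.float64(0.018325100925967893)]
wing ((0.004601156339049339, 0.06327593326568604), (0.05323129519820213, 0.01256552804261446), 73.17498016357422)
side staple 118 0.09755793023002102 -0.11848815134907244 0.0006762999302700691 [np.float64(-0.13181645700780464), np.float64(-0.10466016204808426), np.float64(-0.01965707151456169), np.float64(0.019620607565158037)]
wing ((0.0048423935659229755, 0.06480436027050018), (0.05328870564699173, 0.014495445415377617), 73.45362854003906)
```

The pin is in and the head rests on the step (top z 0.090). The collar's wing is at (0.0047, 0.064) in case axes, at 73.5°. To grip it I'll turn the jaws to yaw -7.9°.

Emit:
play_rows:
  commands:
    - [[0.015, 0.05, 0], [0, 0, -0.14]]
    - [[0.03, 0.1, 0], [0, 0, -0.286]]
    - [[0.05, 0.15, 0], [0, 0, -0.286]]
    - [[0.07, 0.2, 0], [0, 0, -0.286]]
    - [[0.088, 0.2595, -0.03], [0, 0, -0.286]]
    - [[0.088, 0.2595, -0.07], [0, 0, -0.286]]
    - [[0.088, 0.2595, -0.07], [0, 0, -0.286]]
    - [[0.088, 0.2595, -0.07], [0, 0, -0.286]]
    - [[0.088, 0.2595, -0.07], [0, 0, -0.286]]

```text
time_s: 41.75
position: [0.5471, 0.0979, 0.1588]
tcp_rot: [[0.991, 0.003, 0.135], [-0.135, -0.0, 0.991], [0.003, -1.0, 0.0]]
force: [0.3, 0.4, -0.2]
opening: 0.459
```

Emit:
play_rows:
  commands:
    - [[0, -0.0005, -0.03], [0, 0, 0]]
    - [[0, -0.0005, -0.049], [0, 0, 0]]
    - [[0, -0.0005, -0.049], [0, 0, 0]]
    - [[0, -0.0005, -0.049], [0, 0, 0]]

```text
time_s: 42.25
position: [0.5472, 0.0974, 0.1094]
tcp_rot: [[0.991, 0.003, 0.135], [-0.135, -0.0, 0.991], [0.002, -1.0, 0.0]]
force: [0.3, -0.8, -0.5]
opening: 0.46
```

Emit:
play_rows:
  commands:
    - [[0, 0, 0], [0, 0, 0]]
    - [[0, 0, 0], [0, 0, 0]]
    - [[0, 0, 0], [0, 0, 0]]
    - [[0, 0, 0], [0, 0, 0]]
  gripper: 0.0

```text
time_s: 42.75
position: [0.5465, 0.0979, 0.1083]
tcp_rot: [[0.991, 0.001, 0.135], [-0.135, -0.0, 0.991], [0.001, -1.0, 0.0]]
force: [-0.5, 0.1, 1.5]
opening: 0.135
```

Emit:
play_rows:
  commands:
    - [[0, 0, 0], [0, 0, -0.14]]
    - [[0, 0, 0], [0, 0, -0.28]]
    - [[0, 0, 0], [0, 0, -0.42]]
    - [[0, 0, 0], [0, 0, -0.56]]
    - [[0, 0, 0], [0, 0, -0.7]]
    - [[0, 0, 0], [0, 0, -0.84]]
    - [[0, 0, 0], [0, 0, -0.98]]
    - [[0, 0, 0], [0, 0, -1.1]]
    - [[0, 0, 0], [0, 0, -1.2]]
    - [[0, 0, 0], [0, 0, -1.2]]

```text
time_s: 44.0
position: [0.5476, 0.097, 0.1083]
tcp_rot: [[0.235, 0.003, 0.972], [-0.972, -0.001, 0.235], [0.002, -1.0, 0.002]]
force: [2.9, -4.2, -0.6]
opening: 0.133
```

Run:
```python
from h import *
s=read_state();print(s['position'],s['tcp_rot'].round(3),s['force'].round(1),s['moment'].round(3),s['joint_positions'].round(1))
```

```text
[0.54758267 0.09697095 0.1082971 ] [[ 0.235  0.003  0.972]
 [-0.972 -0.001  0.235]
 [ 0.002 -1.     0.002]] [ 2.9 -4.2 -0.6] [-0.734 -0.398 -0.131] [-1.4 36.4 98.8 -0.1 44.6 75. ]
```

Emit:
play_rows:
  commands:
    - [[0, 0, 0], [0, 0, -0.04]]
    - [[0, 0, 0], [0, 0, -0.08]]
    - [[0, 0, 0], [0, 0, -0.1]]
    - [[0, 0, 0], [0, 0, -0.1]]

```text
time_s: 44.5
position: [0.5476, 0.0969, 0.1083]
tcp_rot: [[0.139, 0.003, 0.99], [-0.99, -0.002, 0.139], [0.002, -1.0, 0.002]]
force: [3.1, -4.6, -0.7]
opening: 0.134
```

Run:
```python
from h import *
s=read_state();print(s['position'],s['tcp_rot'].round(3)[0],s['force'].round(1),s['moment'].round(3),s['opening'])
```

```text
[0.54756313 0.09688747 0.10826843] [0.139 0.003 0.99 ] [ 3.1 -4.6 -0.7] [-0.763 -0.318  0.288] 0.13375314500941668
```

The moment jumped and the wing now lies along the case's x axis. I'll nudge a little further to be sure of the stop.

Emit:
play_rows:
  commands:
    - [[0, 0, 0], [0, 0, -0.03]]
    - [[0, 0, 0], [0, 0, -0.03]]
    - [[0, 0, 0], [0, 0, -0.03]]

```text
time_s: 44.88
position: [0.5476, 0.0969, 0.1083]
tcp_rot: [[0.11, 0.003, 0.994], [-0.994, -0.002, 0.11], [0.003, -1.0, 0.003]]
force: [2.6, -5.3, -0.8]
opening: 0.139
```

Run:
```python
from h import *
s=read_state();print(s['position'],s['tcp_rot'].round(3)[0],s['force'].round(1),s['moment'].round(3),s['opening'])
```

```text
[0.54756109 0.09688463 0.1082837 ] [0.11  0.003 0.994] [ 2.6 -5.3 -0.8] [-0.771 -0.479  0.591] 0.13918971648135706
```

It's at the stop: the moment is 0.59 N m and the jaws are being pried open. I'll release, lift and clear.

Emit:
play_rows:
  commands:
    - [[0, 0, 0], [0, 0, 0]]
    - [[0, 0, 0], [0, 0, 0]]
    - [[0, 0, 0], [0, 0, 0]]
    - [[0, 0, 0.03], [0, 0, 0]]
    - [[0, 0, 0.08], [0, 0, 0]]
    - [[-0.01, -0.05, 0.12], [0, 0, 0]]
    - [[-0.03, -0.11, 0.13], [0, 0, 0]]
    - [[-0.06, -0.165, 0.13], [0, 0, 0]]
    - [[-0.09, -0.22, 0.13], [0, 0, 0]]
    - [[-0.12, -0.27, 0.13], [0, 0, 0]]
  gripper: 0.04

```text
time_s: 46.12
position: [0.4251, -0.1734, 0.2382]
tcp_rot: [[0.106, 0.001, 0.994], [-0.994, 0.0, 0.106], [-0.0, -1.0, 0.001]]
force: [0.3, -0.2, 0.1]
opening: 0.458
```

Emit:
play_rows:
  commands:
    - [[-0.03, -0.05, 0], [0, 0, 0]]
    - [[-0.06, -0.1, 0], [0, 0, 0]]
    - [[-0.09, -0.15, 0], [0, 0, 0]]
    - [[-0.12, -0.2, 0], [0, 0, 0]]
    - [[-0.14, -0.25, 0], [0, 0, 0]]
    - [[-0.15, -0.3, 0], [0, 0, 0]]
    - [[-0.15, -0.3, 0], [0, 0, 0]]
    - [[-0.15, -0.3, 0], [0, 0, 0]]

```text
time_s: 47.12
position: [0.2761, -0.4708, 0.2375]
tcp_rot: [[0.105, -0.0, 0.994], [-0.994, 0.003, 0.105], [-0.003, -1.0, -0.0]]
force: [-0.0, 1.1, -0.3]
opening: 0.458
```

```bash
python3 q.py 15; python3 p.py 16
python3 - <<'E'
from h import *
a=cv2.imread('pics/top16.png');b=cv2.imread('pics/side16.png')
A=cv2.resize(a[190:310,225:375],(500,400));B=cv2.resize(b[190:310,230:370],(467,400))
o=np.hstack([A,B]);cv2.imwrite('pics/v16.png',cv2.resize(o,(800,331)))
# lid plane
c=dict(np.load('last_top.npz'))
E
```

```text
-0.045 1 cx -0.1182 z [0.0859 0.0859]
-0.04 15 cx -0.1208 z [0.0889 0.0906]
-0.035 20 cx -0.1184 z [0.0896 0.0909]
-0.03 18 cx -0.1221 z [0.0893 0.0907]
-0.025 18 cx -0.1202 z [0.0892 0.0907]
-0.02 34 cx -0.1178 z [0.0884 0.0902]
-0.015 11 cx -0.1209 z [0.0855 0.0885]
-0.01 1 cx -0.1329 z [0.0769 0.0769]
-0.005 25 cx -0.1207 z [0.0939 0.0956]
-0.0 51 cx -0.1185 z [0.091  0.0949]
0.005 8 cx -0.1186 z [0.0825 0.0841]
0.01 8 cx -0.1187 z [0.0827 0.0835]
0.015 8 cx -0.1198 z [0.0822 0.0843]
0.02 8 cx -0.1175 z [0.0836 0.0851]
0.025 7 cx -0.1189 z [0.0812 0.0827]
[ 0.27633517 -0.47029444  0.23759282] [0.2 0.1 1. ] case -0.34687595449426145 -0.4568917883296966
top staple 131 0.09990882705107396 -0.11786697549082134 -0.0020994008798912375 [np.float64(-0.13132419939133813), np.float64(-0.10531128610024157), np.float64(-0.019828355527973334), np.float64(0.019958844300299265)]
wing ((0.004225371405482292, 0.06297565996646881), (0.012188486754894257, 0.05328933149576187), 89.92922973632812)
side staple 113 0.0977984011487214 -0.11873409492666187 0.0006287905594575111 [np.float64(-0.13125988330241734), np.float64(-0.10514976328404285), np.float64(-0.01975463122654693), np.float64(0.01920348520435649)]
wing ((0.0045447684824466705, 0.06437406688928604), (0.013480604626238346, 0.054117005318403244), 89.36708068847656)
```

View pics/v16.png

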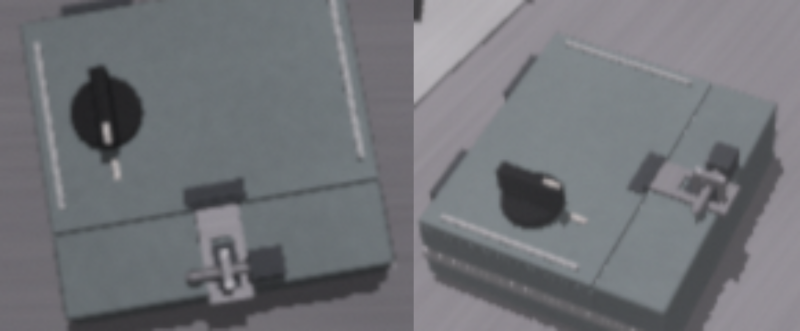

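View pics/top16.png

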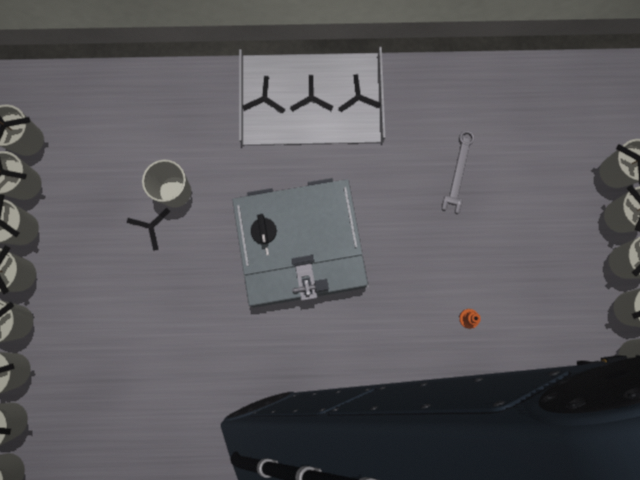

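The collar's line points at the white mark, with the wing at 0° to the case. The pin is through the loop with its head against the hasp. The lid is shut and the bystanders and the orange decoy haven't moved. I'll hand in.

```bash
python3 -c "
from rig import *
print(hand_in())"
```

```text
the job is handed in; nothing more can be done
None
```

The job is finished and handed in at about 47 s on the robot's clock. No verdict was reported.

- **Nozzles:** I found four and stood them flange-down in pockets 0, 1, 2 and 4. The last look before closing the lid showed all four upright, with tips at about 54 mm. The one in pocket 2 had shifted about 5 mm after I placed it but was still in its pocket. I could not check them again once the lid was shut.
- **Lid:** pressed shut with 22 N, and its top reads flat at 70 mm.
- **Hasp:** pressed flat with 16 N, with the staple standing through its slot.
- **Pin:** pushed through the loop until its head met the hasp at about 8 N. The far end stands out about 28 mm past the middle of the loop. The head rests on the step right beside the hasp.
- **Collar:** turned clockwise to its stop, and its white line points at the locked mark (within about 1° of the case axis).
- **Bystanders:** the pot, wick bar, spanner and the orange look-alike appear unmoved.

None of the final checks failed. The two cameras differed by up to about 3 mm, mostly in y, which was within the clearances.

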